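# Change the specimen tubes in a clamp-bar tube tester

## Robot

A 6-joint arm with a two-finger parallel gripper is mounted at the origin on the work surface. World frame = base frame: x ahead of the robot, y to its left, z up, the work surface at z = 0. Lengths are in m, angles in degrees, forces in N, time in s.
With the tool pointing down it reaches from about 0.35 to 0.925 m from the base axis. Payload 6.4 kg.
Tool frame: the origin (TCP) lies midway between the tips of the shut fingers; the grasp point (between the pads) lies 19 mm behind it; z points along the fingers, y is the direction in which the jaws open and shut (so a half turn about z gives the same grasp; the last joint's range is limited). The gripper opens to 94 mm and grips with 3 to 60 N. Pads are 16 mm wide; open, the fingers measure 119 mm over their backs; the gripper's body (75 mm by 177 mm) begins 78 mm behind the grasp point.
Start: joints at [63.936, 14.043, 89.255, -0, 76.702, -9.975], TCP at [0.18, 0.625, 0.171] pointing down, gripper open.
Joint ranges: [-179.41, 179.41], [-58.25, 129.5], [7.25, 145.43], [-54.29, 234.29], [11.92, 165.04], [-157.13, 157.13]. Speed limits (degrees/s): [147.25, 147.25, 180, 180, 180, 180].

## Interface

Orientations are given as [roll, pitch, yaw] about the fixed x, y, z axes, in that order (R = Rz(yaw) Ry(pitch) Rx(roll)).
In Python, from workcell import env gives the robot as it stands.
- The arm moves only by the tool jog_arm, never from a script. Its argument "moves" is a list of rows, each a list of 3 entries, a list of its own where there are three numbers: the opening, from -1 (shut) to 1 (fully open), then the shift along the tool's x, y, z normalised to -1 to 1, where 1 is 0.06 m, then the turn, a rotation vector about the tool's x, y, z normalised to -1 to 1, where 1 is 4 degrees. A call has 1 to 10 rows; each row shifts and turns the commanded pose from where the row before left it, along the tool's axes as they then stand; what a row does not reach is not made up. A row lasts 1/8 s, in which the tool goes at most 62.5 mm and 10.7 degrees, less where a joint would pass 70% of its speed; a pose out of reach is approached as far as the arm can. A call with a number of a shift or a turn outside -1 to 1 is refused whole. A call with a gripper value outside its range is refused whole. The fingers move at their own pace and stop on an object; "squeeze" is the grip in N (left out, the last holds). Time passes only in rows, so rows that do not move let the fingers close. It gives the time, the measured TCP pose, the force and the opening at its end, in the units of the state.
- env.observe(): the state, without advancing time (a new reading comes with each control period).
- env.read_camera(name): name is "side" or "top" or "wrist"; returns (picture, depth): 384x512x3 uint8, red, green, blue; 384x512 float32, m along the optical axis (not along the pixel's ray), 0 where there is no reading.
- env.get_calibration(name): a dict with "intrinsics" (3x3 intrinsics, pixels), "world_to_cam" (4x4, takes a point from world to camera coordinates). Camera axes: x right, y up, looking along -z (the intrinsics and any distortion apply to the point x, -y, -z); pixel columns grow to the right and rows downward; lengths in m; the calibration is good to about 2 mm. A picture is of the moment at which its call begins: read the wrist's pose just before it. get_calibration takes no time and is no camera call; for the wrist camera it gives the pose at the moment of the call.
- env.sign_off(): hands the job in, once; it reports no verdict.
Trained networks look in the newest picture that a camera, given by its name, has taken for a name from the list of things; names that differ only in an ending like _2 or _b are one class to them, and where a whole thing is asked for, a point or a joint stands for the part that bears it (a point fixed in the world has none). Each returns a list of dicts, best first, with "confidence" (0 to 1); they miss things now and then, are a little off and sometimes report something else, mostly with a low value. They report only what shows in the picture. A call takes as long as a camera call. They do not tell look-alikes from the thing itself.
- env.search_frame(camera, query): "uv" ([column, row] in pixels, amid what is visible of it).
- env.place_of(camera, query): "uv" ([column, row] in pixels: a listed point, or the origin of a listed thing).
The state is a dict: "t": time; "joint_positions": joint angles; "qd": joint speeds; "tau": joint torques, N m; "tool_pos": TCP position; "tcp_rot": TCP orientation; "ft_force": force on the tool from outside, world axes, zero at the start; "ft_torque": the same for the moment, N m; "gripper_width": finger opening in m.
Only numpy, scipy, OpenCV 4.12 (cv2) and the standard library are available. Lean on these libraries where they do the work, as an engineer would, in place of code of your own. Each camera call takes 0.05 s, during which the arm holds its last target.

## Task

Change over the tube tester: lift its sprung clamp knob, turn it to the green dot and let it drop into the open notch, then take out every used (yellow-banded) tube and lay it flat on the floor of the grey tray. Slide every fresh (red-banded) tube, round end first, into a bore of its own until the front edge of its red band is level with the bore's mouth, and when all are in, lift the knob, turn it back to the red dot and let it snap fully down so that it clamps them. Leave the magnifier, the black pot and the steel rule where they are.

Things in the scene. Friction and masses are not known exactly. Their poses are not given: they have to be found in the camera images.
- knob_grip (a point): Centre of the grip wing of the black clamp knob on top of the blue tester: an upright bar 48 long x 14 thick x 34 mm tall, this point half-way up on the vertical turning axis, about 210 mm above the table when down; under the wing is a disc 52 mm wide. x runs along the wing towards its end with the white line, z up. Grip it from above across the 14 mm.
- clamp (a joint): Lift of the knob with the orange clamp bar, m: 0 = fully down, at most 0.030. A spring pulls down, 10 N at 0, 15 N at the top. A pin runs in a notched collar: at knob 0 rad it drops into a deep slot (lift 0); at 1.2 rad an open notch holds it at 0.019; between them the rim is at 0.024, so lift to 0.027 before turning either way, then lower or let go.
- knob (a joint): Turn of the clamp knob, rad, anticlockwise seen from above: 0 = closed (white line to the red dot, wing along the row of bores), 1.2 = open notch (white line to the green dot). About 0.06 rad of play in each notch; turns easily once lifted; the joint itself goes from -0.15 to 1.35.
- bore0 (a point): Centre of the mouth of bore 0 of the tester, 62 mm above the table. y points level straight out of the bore (the way a tube comes out), z up, x along the row of bores. Bores are round, 31.8 mm wide with a 2.5 mm lead-in, level, blind at 80 mm depth, 68 mm apart. A tube in it droops up to 2 degrees.
- bore1 (a point): As bore0: the middle bore, 68 mm further along x. Clamp down: a sprung rubber pad stands 10 mm into each empty bore from above, 30 mm behind the mouth, so no tube can pass; on a tube it presses with 2 N. Clamp in the open notch: bores free.
- bore2 (a point): As bore0: the third bore, 136 mm further along x. The tester's blue block is 230 mm long (x), 90 mm deep behind the mouths and 100 mm high, fixed; the clamp bar, collar and knob stand on it, knob axis 30 mm behind the mouth of bore1, up to 230 mm high (260 when lifted).
- new0_center (a point): Fresh tube (aluminium, red band, white block), on the paper; may be absent. 190 mm long, about 0.18 kg: front 120 mm a round tube 30 mm wide, tail a square grip block 30 x 30 x 70 mm, flush with it underneath. Point on the centre line half-way along; x points to the round front end 95 mm ahead; the block reaches from 25 to 95 mm behind; balances 33 mm behind.
- new0_mark (a point): The depth mark of new0: on its centre line at the front edge of its red band (12 mm wide), 35 mm ahead of its centre, 60 mm behind its front end. Same axes as the tube. Inserted right, this point lies in the plane of the bore's mouth.
- new1_center (a point): Fresh tube (aluminium, red band, white block), on the paper; may be absent. 190 mm long, about 0.18 kg: front 120 mm a round tube 30 mm wide, tail a square grip block 30 x 30 x 70 mm, flush with it underneath. Point on the centre line half-way along; x points to the round front end 95 mm ahead; the block reaches from 25 to 95 mm behind; balances 33 mm behind.
- new1_mark (a point): The depth mark of new1: on its centre line at the front edge of its red band (12 mm wide), 35 mm ahead of its centre, 60 mm behind its front end. Same axes as the tube. Inserted right, this point lies in the plane of the bore's mouth.
- new2_center (a point): Fresh tube (aluminium, red band, white block), on the paper; may be absent. 190 mm long, about 0.18 kg: front 120 mm a round tube 30 mm wide, tail a square grip block 30 x 30 x 70 mm, flush with it underneath. Point on the centre line half-way along; x points to the round front end 95 mm ahead; the block reaches from 25 to 95 mm behind; balances 33 mm behind.
- new2_mark (a point): The depth mark of new2: on its centre line at the front edge of its red band (12 mm wide), 35 mm ahead of its centre, 60 mm behind its front end. Same axes as the tube. Inserted right, this point lies in the plane of the bore's mouth.
- used0_center (a point): Used tube (dark steel, yellow band, black block), 60 mm deep in bore 0; may be absent. 190 mm long, about 0.18 kg: front 120 mm a round tube 30 mm wide, tail a square grip block 30 x 30 x 70 mm, flush with it underneath. Point on the centre line half-way along; x points to the round front end 95 mm ahead; the block reaches from 25 to 95 mm behind; balances 33 mm behind.
- used1_center (a point): Used tube (dark steel, yellow band, black block), 60 mm deep in bore 1; may be absent. 190 mm long, about 0.18 kg: front 120 mm a round tube 30 mm wide, tail a square grip block 30 x 30 x 70 mm, flush with it underneath. Point on the centre line half-way along; x points to the round front end 95 mm ahead; the block reaches from 25 to 95 mm behind; balances 33 mm behind.
- used2_center (a point): Used tube (dark steel, yellow band, black block), 60 mm deep in bore 2; may be absent. 190 mm long, about 0.18 kg: front 120 mm a round tube 30 mm wide, tail a square grip block 30 x 30 x 70 mm, flush with it underneath. Point on the centre line half-way along; x points to the round front end 95 mm ahead; the block reaches from 25 to 95 mm behind; balances 33 mm behind.
- tray: Grey open tray, loose, 0.9 kg: 235 (its x) x 165 (its y) x 35 mm high, walls and floor 5 mm thick, so inside it is 225 x 155 mm. Origin at the centre of its underside.
- magnifier: White hand magnifier lying flat, 165 mm long, 10 mm high; bystander. Origin under its middle.
- pot: Small round black pot, 48 mm wide, 42 mm high; bystander. Origin at the centre of its underside.
- rule: Steel rule lying flat, 200 x 28 x 4 mm; bystander. Origin at the centre of its underside.
Things that resemble listed ones, but are neither listed nor needed, are in the scene too. Leave any turquoise look-alike of the part that bears new0_center alone.

How it is judged (in metres and radians):
On the way, in this order (a step that is already met when the one before it is completed fails the run):
1. the clamp knob has been lifted, turned to the green dot and let go, and rests in the open notch (value of joint clamp between 0.014 and 0.0225 m and value of joint knob above 1 rad and contact force between the fingers and knob below 0.5 N), for 0.3 s.
2. with the clamp still open, every fresh tube is in a bore up to its band and every used tube lies in the tray (all of step 1 and ((y of new0_mark in the frame of bore0 between -0.006 and 0.006 m and distance between new0_mark and bore0 below 0.009 m) or (y of new0_mark in the frame of bore1 between -0.006 and 0.006 m and distance between new0_mark and bore1 below 0.009 m) or (y of new0_mark in the frame of bore2 between -0.006 and 0.006 m and distance between new0_mark and bore2 below 0.009 m)) and angle between the x axis of each of new0_mark, new1_mark, new2_mark and the y axis of bore0, either way round below 0.08 rad and ((y of new1_mark in the frame of bore0 between -0.006 and 0.006 m and distance between new1_mark and bore0 below 0.009 m) or (y of new1_mark in the frame of bore1 between -0.006 and 0.006 m and distance between new1_mark and bore1 below 0.009 m) or (y of new1_mark in the frame of bore2 between -0.006 and 0.006 m and distance between new1_mark and bore2 below 0.009 m)) and ((y of new2_mark in the frame of bore0 between -0.006 and 0.006 m and distance between new2_mark and bore0 below 0.009 m) or (y of new2_mark in the frame of bore1 between -0.006 and 0.006 m and distance between new2_mark and bore1 below 0.009 m) or (y of new2_mark in the frame of bore2 between -0.006 and 0.006 m and distance between new2_mark and bore2 below 0.009 m)) and x of used0_center in the frame of tray between -0.06 and 0.06 m and y of used0_center in the frame of tray between -0.075 and 0.075 m and z of used0_center in the frame of tray between 0.005 and 0.031 m and x of used1_center in the frame of tray between -0.06 and 0.06 m and y of used1_center in the frame of tray between -0.075 and 0.075 m and z of used1_center in the frame of tray between 0.005 and 0.031 m and x of used2_center in the frame of tray between -0.06 and 0.06 m and y of used2_center in the frame of tray between -0.075 and 0.075 m and z of used2_center in the frame of tray between 0.005 and 0.031 m), for 0.2 s.
At the end, for the whole second after the job is handed in: Every fresh tube is in a bore with the front edge of its band within 6 mm of the mouth plane, every used tube lies flat on the tray's floor, the clamp knob is back at the red dot (within 0.2 rad) and fully down (within 4 mm), and all is at rest (((y of new0_mark in the frame of bore0 between -0.006 and 0.006 m and distance between new0_mark and bore0 below 0.009 m) or (y of new0_mark in the frame of bore1 between -0.006 and 0.006 m and distance between new0_mark and bore1 below 0.009 m) or (y of new0_mark in the frame of bore2 between -0.006 and 0.006 m and distance between new0_mark and bore2 below 0.009 m)) and angle between the x axis of each of new0_mark, new1_mark, new2_mark and the y axis of bore0, either way round below 0.08 rad and ((y of new1_mark in the frame of bore0 between -0.006 and 0.006 m and distance between new1_mark and bore0 below 0.009 m) or (y of new1_mark in the frame of bore1 between -0.006 and 0.006 m and distance between new1_mark and bore1 below 0.009 m) or (y of new1_mark in the frame of bore2 between -0.006 and 0.006 m and distance between new1_mark and bore2 below 0.009 m)) and ((y of new2_mark in the frame of bore0 between -0.006 and 0.006 m and distance between new2_mark and bore0 below 0.009 m) or (y of new2_mark in the frame of bore1 between -0.006 and 0.006 m and distance between new2_mark and bore1 below 0.009 m) or (y of new2_mark in the frame of bore2 between -0.006 and 0.006 m and distance between new2_mark and bore2 below 0.009 m)) and x of used0_center in the frame of tray between -0.06 and 0.06 m and y of used0_center in the frame of tray between -0.075 and 0.075 m and z of used0_center in the frame of tray between 0.005 and 0.031 m and x of used1_center in the frame of tray between -0.06 and 0.06 m and y of used1_center in the frame of tray between -0.075 and 0.075 m and z of used1_center in the frame of tray between 0.005 and 0.031 m and x of used2_center in the frame of tray between -0.06 and 0.06 m and y of used2_center in the frame of tray between -0.075 and 0.075 m and z of used2_center in the frame of tray between 0.005 and 0.031 m and value of joint clamp below 0.004 m and value of joint knob between -0.2 and 0.2 rad and linear speed of each of new0, new1, new2, used0, used1, used2 below 0.02 m/s); the robot touches nothing.
It fails at once if the magnifier is moved more than 30 mm (distance of magnifier from where it was at the start of the episode above 0.03 m).
It fails at once if the black pot is moved more than 30 mm (distance of pot from where it was at the start of the episode above 0.03 m).
It fails at once if the steel rule is moved more than 30 mm (distance of rule from where it was at the start of the episode above 0.03 m).
Of new0, new1, new2 only 2 to 3 are there at a start; the rules pass over those that are not, and their reading is None.
Of used0, used1, used2 only 1 to 2 are there at a start; the rules pass over those that are not, and their reading is None.
At some moment in a run one of new0, new1, new2, tray may be knocked a few centimetres aside while the robot is not near it.
Once in a run the grip may slacken for a moment while it holds something.
It also fails if it takes over 210 s, if anything falls off the work surface, if the arm or the gripper's body presses on something with over 40 N, if the wrist force passes 120 N, or if a joint passes its speed limit or range.

## Working session

There is one attempt and no reset: what is moved stays moved. The work goes in short steps, Python scripts to look and compute and a tool call to move; the robot and the scene stay as the last step left them, time stands still between calls to the robot, and variables do not carry over. Pictures are saved under pics/ and viewed, and the job is handed in when it is done.

Besides the shell and the picture viewer there is one more tool, called as name(argument=value, ...), one argument or row to a line, values as JSON. jog_arm: Moves the arm, as the interface text tells. Its arguments: {"type":"object","properties":{"moves":{"type":"array","items":{"type":"array"}},"squeeze":{"type":"number"}},"required":["moves"]}

```bash
ls; mkdir -p pics; python3 - <<'E'
from workcell import env
import cv2
o=env.observe();print(o)
for n in("side","top","wrist"):
    p,d=env.read_camera(n);cv2.imwrite(f"pics/{n}0.png",p[:,:,::-1]);c=env.get_calibration(n);print(n,c)
E
```

```text
pics
{'t': 0.0, 'joint_positions': array([ 6.39370043e+01,  1.40832740e+01,  8.93243865e+01,  1.74048916e-05,
        7.67029821e+01, -9.97388663e+00]), 'qd': array([ 0.03224127,  0.09730735, -0.02021918, -0.09671401,  0.02429633,
        0.02159571]), 'tau': array([ 1.32791829e-04, -4.15807307e+01, -3.14616573e+01,  6.85890578e-02,
        3.30716057e-02, -1.54808868e-04]), 'tool_pos': array([0.17981583, 0.6239332 , 0.1697598 ]), 'tcp_rot': array([-1.79891033e+02, -1.91798750e-02,  1.63910869e+02]), 'ft_force': array([-0.08583183,  0.23361233,  0.4593776 ]), 'ft_torque': array([ 0.01264911,  0.00199918, -0.05166047]), 'gripper_width': 0.09388143863638734}
side {'intrinsics': array([[401.79886028,   0.        , 260.09577582],
       [  0.        , 401.79886028, 183.06071491],
       [  0.        ,   0.        ,   1.        ]]), 'world_to_cam': array([[ 0.7653197 , -0.64337879,  0.01869469, -0.38007072],
       [ 0.4140804 ,  0.51438273,  0.7509646 , -0.35984182],
       [-0.49277092, -0.56698689,  0.66007779, -0.72318732],
       [ 0.        ,  0.        ,  0.        ,  1.        ]])
[... 367 characters left out ...]
  [-1.32098840e-01, -4.01609653e-04,  9.91236468e-01,
        -1.46141952e+00],
       [ 0.00000000e+00,  0.00000000e+00,  0.00000000e+00,
         1.00000000e+00]])}
wrist {'intrinsics': array([[289.17432897,   0.        , 259.25717121],
       [  0.        , 289.17432897, 192.2281799 ],
       [  0.        ,   0.        ,   1.        ]]), 'world_to_cam': array([[ 2.77398541e-01,  9.60754431e-01, -9.86522126e-04,
        -6.50026049e-01],
       [-9.23177268e-01,  2.66264243e-01, -2.77213067e-01,
         2.93623771e-02],
       [-2.66071007e-01,  7.78092353e-02,  9.60807963e-01,
        -3.91759409e-01],
       [ 0.00000000e+00,  0.00000000e+00,  0.00000000e+00,
         1.00000000e+00]])}
```

View pics/side0.png

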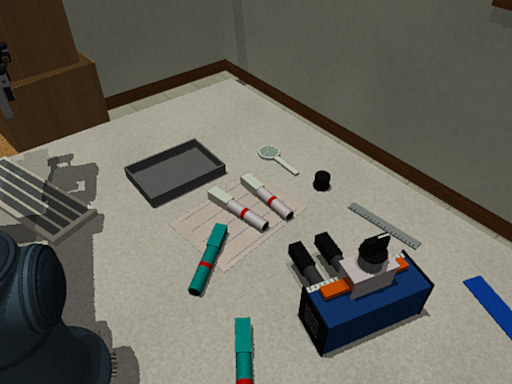

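View pics/top0.png

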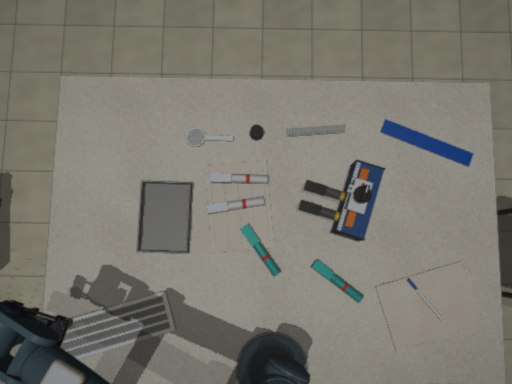

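View pics/wrist0.png

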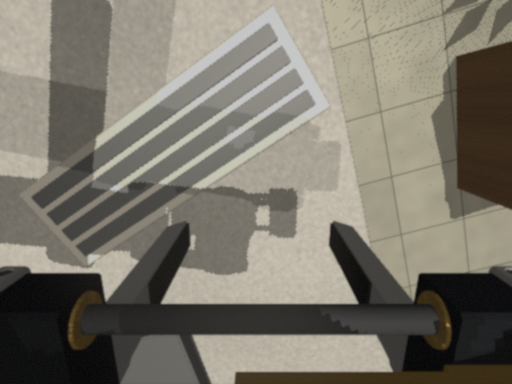

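```bash
cat > h.py <<'E'
from workcell import env
import numpy as np, cv2
def cal(n):
    c=env.get_calibration(n);return c["intrinsics"],c["world_to_cam"]
def proj(P,n,c=None):
    K,T=c or cal(n);q=T[:3,:3]@np.asarray(P,float)+T[:3,3];q=q*[1,-1,-1];u=K@q;return u[:2]/u[2]
def ray(uv,n,c=None):
    K,T=c or cal(n);d=np.linalg.inv(K)@[uv[0],uv[1],1];d=d*[1,-1,-1];R=T[:3,:3];return -R.T@T[:3,3],R.T@d
def atz(uv,z,n,c=None):
    o,d=ray(uv,n,c);return o+d*(z-o[2])/d[2]
def atd(uv,dep,n,c=None):
    o,d=ray(uv,n,c);return o+d*dep
def cloud(dep,n,c=None):
    K,T=c or cal(n);v,u=np.mgrid[:384,:512];d=np.stack([(u-K[0,2])/K[0,0],-(v-K[1,2])/K[1,1],-np.ones(u.shape)],-1)*dep[...,None]
    return (d-T[:3,3])@T[:3,:3]
def crop(p,x0,y0,x1,y1,s,f):
    cv2.imwrite(f,cv2.resize(p[y0:y1,x0:x1,::-1],None,fx=s,fy=s,interpolation=cv2.INTER_CUBIC))
E
python3 - <<'E'
from h import *
np.set_printoptions(precision=4,suppress=True)
p,d=env.read_camera("top");np.save("top.npy",d)
crop(p,280,140,420,260,5,"pics/c1.png")
crop(p,120,150,290,290,4,"pics/c2.png")
for q in["knob_grip","bore0","bore1","bore2","new0_center","new0_mark","used0_center","tray","magnifier","pot","rule"]:
    print(q,[(np.round(r["uv"],1),round(r["confidence"],2)) for r in env.place_of("top",q)])
p,d=env.read_camera("side")
crop(p,270,210,450,360,4,"pics/c3.png")
for q in["knob_grip","bore0","bore1","bore2","new0_center","new0_mark","used0_center","tray"]:
    print(q,[(np.round(r["uv"],1),round(r["confidence"],2)) for r in env.place_of("side",q)])
E
```

```text
knob_grip [(array([357.9, 194.9]), 0.8)]
bore0 [(array([345.5, 196.1]), 0.76), (array([349.9, 176.8]), 0.76), (array([337.7, 216.3]), 0.59)]
bore1 [(array([345.5, 196.1]), 0.76), (array([349.9, 176.8]), 0.76), (array([337.7, 216.3]), 0.59)]
bore2 [(array([345.5, 196.1]), 0.76), (array([349.9, 176.8]), 0.76), (array([337.7, 216.3]), 0.59)]
new0_center [(array([235.3, 178.1]), 0.83), (array([260.1, 250. ]), 0.62), (array([336.1, 282.8]), 0.61)]
new0_mark [(array([343.7, 285.4]), 0.97), (array([250.3, 181.4]), 0.74), (array([329.5, 211.1]), 0.7), (array([264.8, 259.3]), 0.65)]
used0_center [(array([329.5, 212.9]), 0.59), (array([248.1, 201.1]), 0.55), (array([238.4, 178.2]), 0.17)]
tray [(array([164.2, 219.1]), 0.78), (array([349. , 177.8]), 0.45)]
magnifier [(array([211.3, 138. ]), 0.86)]
pot [(array([253. , 133.5]), 0.73)]
rule [(array([316.8, 128.6]), 0.94)]
knob_grip [(array([373.1, 243.4]), 0.78)]
bore0 [(array([321.5, 296. ]), 0.79), (array([380.4, 270.6]), 0.77), (array([319.1, 184.1]), 0.67)]
bore1 [(array([321.5, 296. ]), 0.79), (array([380.4, 270.6]), 0.77), (array([319.1, 184.1]), 0.67)]
bore2 [(array([321.5, 296. ]), 0.79), (array([380.4, 270.6]), 0.77), (array([319.1, 184.1]), 0.67)]
new0_center [(array([245.7, 368.6]), 0.9), (array([266.3, 193.1]), 0.79), (array([208.4, 257.8]), 0.59)]
new0_mark [(array([201.6, 269.3]), 0.58), (array([272.1, 204. ]), 0.57)]
used0_center [(array([314.9, 280.9]), 0.84), (array([280.2, 159.9]), 0.43)]
tray [(array([179.3, 175.2]), 0.77)]
```

View pics/c1.png

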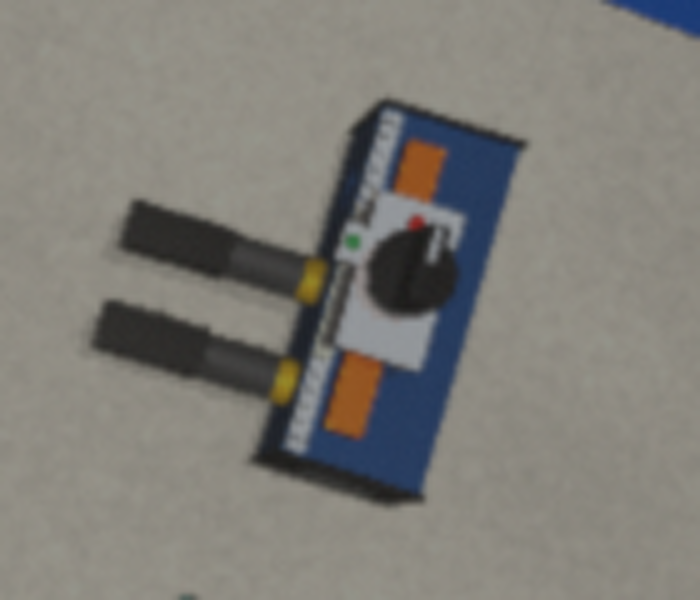

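View pics/c2.png

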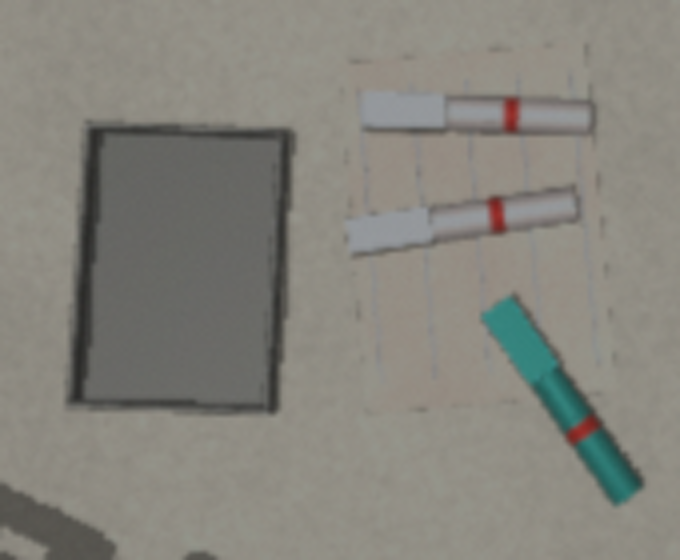

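View pics/c3.png

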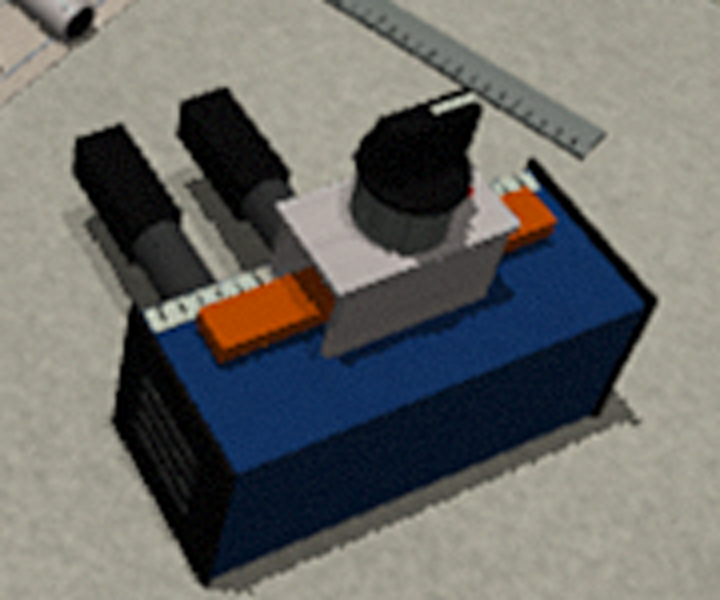

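```bash
python3 - <<'E'
from h import *
np.set_printoptions(precision=4,suppress=True)
for n in("top","side"):
    p,d=env.read_camera(n);X=cloud(d,n)
    np.savez(n+".npz",p=p,d=d,X=X)
X=np.load("top.npz")["X"];p=np.load("top.npz")["p"]
def rect(m,name):
    P=X[m][:,:2]
    (c,s,a)=cv2.minAreaRect(P.astype(np.float32)*1000);print(name,m.sum(),np.round(c,1),np.round(s,1),round(a,2),'z',np.median(X[m][:,2]), 'mean',P.mean(0))
z=X[...,2];v,u=np.mgrid[:384,:512]
reg=lambda a,b,c,e:(u>=a)&(u<c)&(v>=b)&(v<e)
hsv=cv2.cvtColor(p,cv2.COLOR_RGB2HSV)
print("table",np.median(z[reg(80,100,130,150)]))
T=reg(325,150,395,250)
rect(T&(z>.09)&(z<.108),"blocktop");rect(T&(z>.085)&(z<.25),"blockall")
rect(T&(z>.195)&(z<.25),"wing");rect(T&(z>.15)&(z<.25),"knob")
print("maxz",z[T].max())
rect(reg(295,175,345,200)&(z>.03)&(z<.09)&(u<342),"u1")
rect(reg(295,196,345,225)&(z>.03)&(z<.09)&(u<338),"u0")
rect(reg(200,165,275,190)&(z>.012),"nA");rect(reg(200,190,275,218)&(z>.012),"nB")
rect(reg(130,175,200,258)&(z>.02),"tray");
E
```

```text
table -0.001200561781846601
blocktop 1280 [ 539.4 -266.8] [ 94.7 239.3] 73.21 z 0.09946015796729929 mean [ 0.531  -0.2704]
blockall 2225 [ 540.5 -262.7] [102.9 239.7] 73.25 z 0.10283392776424236 mean [ 0.535  -0.2601]
wing 139 [ 544.3 -253.2] [41.6 46. ] 26.98 z 0.2235340542464838 mean [ 0.5422 -0.2503]
knob 626 [ 545.4 -246.1] [ 68.  100.2] 73.39 z 0.15830089433977063 mean [ 0.5415 -0.2463]
maxz 1.523125256802509
u1 385 [ 571.4 -156.7] [124.5  32.2] 72.59 z 0.07028727221649991 mean [ 0.5713 -0.1538]
u0 436 [ 525.7 -151.5] [132.9  85.1] 67.63 z 0.07027500411273224 mean [ 0.5068 -0.1436]
nA 539 [500.  124.5] [191.  261.5] 86.77 z 0.027115865811234076 mean [0.6088 0.1193]
nB 530 [476.4 138.8] [183.  186.9] 77.87 z 0.027063058921704273 mean [0.5203 0.1285]
tray 502 [479.2 257. ] [377.1 235.5] 89.72 z 0.03272232403533627 mean [0.4776 0.3493]
```

```bash
cat >> h.py <<'E'
from scipy.spatial.transform import Rotation as Rn
def pose():
    o=env.observe();return np.array(o["tool_pos"]),Rn.from_euler("xyz",o["tcp_rot"],degrees=True)
def to_tool(target,yaw=None):
    "units for moves: shift first in present tool axes; total turn about tool z"
    p,R=pose();s=R.inv().apply(np.asarray(target)-p)/.06
    t=None
    if yaw is not None:
        G=Rn.from_euler("xyz",[180,0,yaw],degrees=True);t=(R.inv()*G).as_rotvec(degrees=True)/4
    print("tcp",np.round(p,4),"rpy",np.round(R.as_euler("xyz",degrees=True),2),"\nshift units",np.round(s,3),"|s|mm",round(float(np.linalg.norm(s)*60),1),"turn units",None if t is None else np.round(t,3))
E
python3 - <<'E'
from h import *
K,T=cal("wrist");p,R=pose();C=-T[:3,:3].T@T[:3,3]
print("cam in tool",R.inv().apply(C-p),"axis",R.inv().apply(-T[2,:3]),"right",R.inv().apply(T[0,:3]))
to_tool([.52,-.13,.37],-16.7)
E
```

```text
cam in tool [ 0.08017053  0.00062874 -0.2138426 ] axis [-2.77434527e-01  3.19537094e-04  9.60744493e-01] right [-2.66683829e-04  9.99999881e-01 -4.09603552e-04]
tcp [0.1801 0.6245 0.1709] rpy [180.     0.   163.91] 
shift units [ -8.928 -10.513  -3.319] |s|mm 851.2 turn units [-0.0000e+00  1.0000e-03 -4.4847e+01]
```

jog_arm(
  moves=[
    [1, [-0.5, -0.6, -0.6], [0, 0, 0]],
    [1, [-0.5, -0.6, -0.6], [0, 0, 0]],
    [1, [-0.5, -0.6, -0.6], [0, 0, 0]],
    [1, [-0.6, -0.7, -0.3], [0, 0, 0]],
    [1, [-0.6, -0.7, -0.3], [0, 0, 0]],
    [1, [-0.6, -0.7, -0.3], [0, 0, 0]],
    [1, [-0.6, -0.7, -0.3], [0, 0, 0]],
    [1, [-0.6, -0.7, -0.3], [0, 0, 0]],
    [1, [-0.6, -0.7, 0], [0, 0, 0]],
    [1, [-0.6, -0.7, 0], [0, 0, 0]],
  ],
)

```text
t: 2.55
tool_pos: [0.3978, 0.1418, 0.3695]
tcp_rot: [180.0, 0.1, 163.9]
ft_force: [0.5, 0.9, -0.1]
gripper_width: 0.0937
```

jog_arm(
  moves=[
    [1, [-0.6, -0.7, 0], [0, 0, 0]],
    [1, [-0.6, -0.7, 0], [0, 0, 0]],
    [1, [-0.6, -0.7, 0], [0, 0, 0]],
    [1, [-0.6, -0.7, 0], [0, 0, 0]],
    [1, [-0.6, -0.7, 0], [0, 0, 0]],
    [1, [0, 0, 0], [0, 0, 1]],
    [1, [0, 0, 0], [0, 0, 1]],
    [1, [0, 0, 0], [0, 0, 1]],
    [1, [0, 0, 0], [0, 0, 1]],
    [1, [0, 0, 0], [0, 0, 1]],
  ],
)

```text
t: 3.8
tool_pos: [0.512, -0.1081, 0.369]
tcp_rot: [180.0, 0.0, 143.8]
ft_force: [0.5, 0.2, 0.1]
gripper_width: 0.0939
```

jog_arm(
  moves=[
    [1, [0, 0, 0], [0, 0, 1]],
    [1, [0, 0, 0], [0, 0, 1]],
    [1, [0, 0, 0], [0, 0, 1]],
    [1, [0, 0, 0], [0, 0, 1]],
    [1, [0, 0, 0], [0, 0, 1]],
    [1, [0, 0, 0], [0, 0, 1]],
    [1, [0, 0, 0], [0, 0, 1]],
    [1, [0, 0, 0], [0, 0, 1]],
    [1, [0, 0, 0], [0, 0, 1]],
    [1, [0, 0, 0], [0, 0, 1]],
  ],
)

```text
t: 5.05
tool_pos: [0.512, -0.1081, 0.3689]
tcp_rot: [180.0, 0.0, 103.8]
ft_force: [-0.2, -0.2, 0.1]
gripper_width: 0.0941
```

jog_arm(
  moves=[
    [1, [0, 0, 0], [0, 0, 1]],
    [1, [0, 0, 0], [0, 0, 1]],
    [1, [0, 0, 0], [0, 0, 1]],
    [1, [0, 0, 0], [0, 0, 1]],
    [1, [0, 0, 0], [0, 0, 1]],
    [1, [0, 0, 0], [0, 0, 1]],
    [1, [0, 0, 0], [0, 0, 1]],
    [1, [0, 0, 0], [0, 0, 1]],
    [1, [0, 0, 0], [0, 0, 1]],
    [1, [0, 0, 0], [0, 0, 1]],
  ],
)

```text
t: 6.3
tool_pos: [0.512, -0.1081, 0.3689]
tcp_rot: [180.0, 0.0, 63.8]
ft_force: [0.4, -0.3, 0.7]
gripper_width: 0.0939
```

jog_arm(
  moves=[
    [1, [0, 0, 0], [0, 0, 1]],
    [1, [0, 0, 0], [0, 0, 1]],
    [1, [0, 0, 0], [0, 0, 1]],
    [1, [0, 0, 0], [0, 0, 1]],
    [1, [0, 0, 0], [0, 0, 1]],
    [1, [0, 0, 0], [0, 0, 1]],
    [1, [0, 0, 0], [0, 0, 1]],
    [1, [0, 0, 0], [0, 0, 1]],
    [1, [0, 0, 0], [0, 0, 1]],
    [1, [0, 0, 0], [0, 0, 1]],
  ],
)

```text
t: 7.55
tool_pos: [0.512, -0.1081, 0.3689]
tcp_rot: [180.0, -0.0, 23.8]
ft_force: [-0.1, -0.2, -0.3]
gripper_width: 0.0942
```

```bash
python3 - <<'E'
from h import *
to_tool([.5442,-.252,.40],-16.7)
E
```

```text
tcp [ 0.512  -0.1081  0.3689] rpy [ 1.7999e+02 -1.0000e-02  2.3780e+01] 
shift units [-0.477  2.411 -0.518] |s|mm 150.7 turn units [ 1.000e-03 -2.000e-03  1.012e+01]
```

jog_arm(
  moves=[
    [1, [-0.16, 0.8, -0.17], [0, 0, 0]],
    [1, [-0.16, 0.8, -0.17], [0, 0, 0]],
    [1, [-0.16, 0.81, -0.17], [0, 0, 0]],
    [1, [0, 0, 0], [0, 0, 1]],
    [1, [0, 0, 0], [0, 0, 1]],
    [1, [0, 0, 0], [0, 0, 1]],
    [1, [0, 0, 0], [0, 0, 1]],
    [1, [0, 0, 0], [0, 0, 1]],
    [1, [0, 0, 0], [0, 0, 1]],
    [1, [0, 0, 0], [0, 0, 1]],
  ],
)

```text
t: 8.8
tool_pos: [0.5443, -0.252, 0.3995]
tcp_rot: [180.0, 0.0, -4.2]
ft_force: [0.1, -0.4, -0.3]
gripper_width: 0.0939
```

jog_arm(
  moves=[
    [1, [0, 0, 0], [0, 0, 1]],
    [1, [0, 0, 0], [0, 0, 1]],
    [1, [0, 0, 0], [0, 0, 1]],
    [1, [0, 0, 0], [0, 0, 0.1]],
    [1, [0, 0, 0], [0, 0, 0]],
  ],
)

```text
t: 9.43
tool_pos: [0.5444, -0.252, 0.3995]
tcp_rot: [-180.0, 0.0, -16.4]
ft_force: [0.4, 0.5, -0.4]
gripper_width: 0.0938
```

```bash
python3 - <<'E'
from h import *
np.set_printoptions(precision=4,suppress=True)
to_tool([.5442,-.252,.40],-16.7)
c=cal("wrist");p,d=env.read_camera("wrist");np.savez("w1.npz",p=p,d=d,K=c[0],T=c[1])
cv2.imwrite("pics/w1.png",p[:,:,::-1])
X=cloud(d,"wrist",c);z=X[...,2]
def rect(m,name):
    P=X[m][:,:2];(cc,s,a)=cv2.minAreaRect(P.astype(np.float32)*1000);print(name,m.sum(),np.round(cc,1),np.round(s,1),round(a,2),'z',np.median(X[m][:,2]), 'mean',P.mean(0))
near=(np.hypot(X[...,0]-.544,X[...,1]+.252)<.08)
for a,b in((.215,.24),(.19,.24),(.17,.192)):
    rect(near&(z>a)&(z<b),(a,b))
near=(np.hypot(X[...,0]-.544,X[...,1]+.262)<.16)
rect(near&(z>.094)&(z<.106),"top")
E
```

```text
tcp [ 0.5444 -0.252   0.3995] rpy [-180.      0.    -16.43] 
shift units [-0.002  0.002 -0.009] |s|mm 0.6 turn units [-0.     0.     0.067]
(0.215, 0.24) 362 [ 544.2 -253.5] [13.6 48.3] 73.48 z 0.22743042642384997 mean [ 0.5454 -0.2534]
(0.19, 0.24) 986 [ 544.4 -253.7] [50.2 48.6] 71.39 z 0.19419053639508413 mean [ 0.5455 -0.2535]
(0.17, 0.192) 33 [ 548.1 -254.3] [50.8 42.1] 81.35 z 0.1915175383163025 mean [ 0.5516 -0.2569]
top 3925 [ 539.5 -267.9] [ 94.5 237.7] 72.98 z 0.10023533480402881 mean [ 0.5479 -0.281 ]
```

View pics/w1.png

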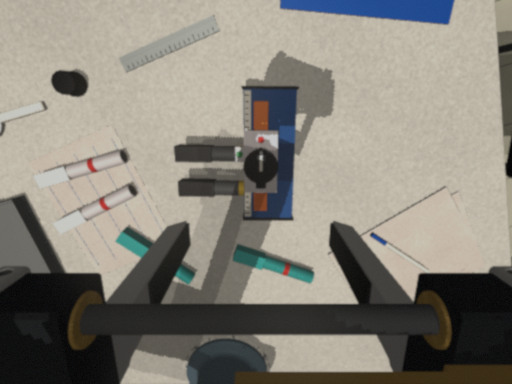

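jog_arm(
  moves=[
    [0, [0, 0.024, 0.8], [0, 0, 0.05]],
    [0, [0, 0, 0.8], [0, 0, 0]],
    [0, [0, 0, 0.8], [0, 0, 0]],
    [0, [0, 0, 0.5], [0, 0, 0]],
    [0, [0, 0, 0.3], [0, 0, 0]],
    [0, [0, 0, 0.15], [0, 0, 0]],
    [0, [0, 0, 0], [0, 0, 0]],
  ],
)

```text
t: 10.35
tool_pos: [0.5442, -0.2536, 0.1989]
tcp_rot: [180.0, -0.0, -16.7]
ft_force: [0.2, -0.3, 0.1]
gripper_width: 0.047
```

jog_arm(
  moves=[
    [-1, [0, 0, 0], [0, 0, 0]],
    [-1, [0, 0, 0], [0, 0, 0]],
    [-1, [0, 0, 0], [0, 0, 0]],
    [-1, [0, 0, 0], [0, 0, 0]],
    [-1, [0, 0, 0], [0, 0, 0]],
    [-1, [0, 0, 0], [0, 0, 0]],
  ],
  squeeze=50,
)

```text
t: 11.1
tool_pos: [0.5439, -0.2533, 0.1984]
tcp_rot: [-180.0, 0.0, -16.7]
ft_force: [-0.7, -0.4, -0.0]
gripper_width: 0.0006
```

```bash
python3 - <<'E'
from h import *
p,d=env.read_camera("wrist")
cv2.imwrite("pics/w2.png",p[:,:,::-1])
p,d=env.read_camera("side")
crop(p,270,130,450,300,4,"pics/s2.png")
E
```

```text
(no output)
```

View pics/w2.png

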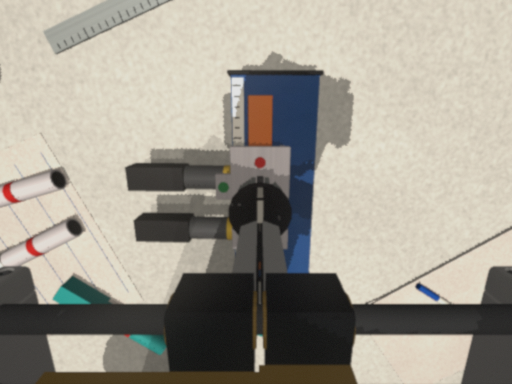

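View pics/s2.png

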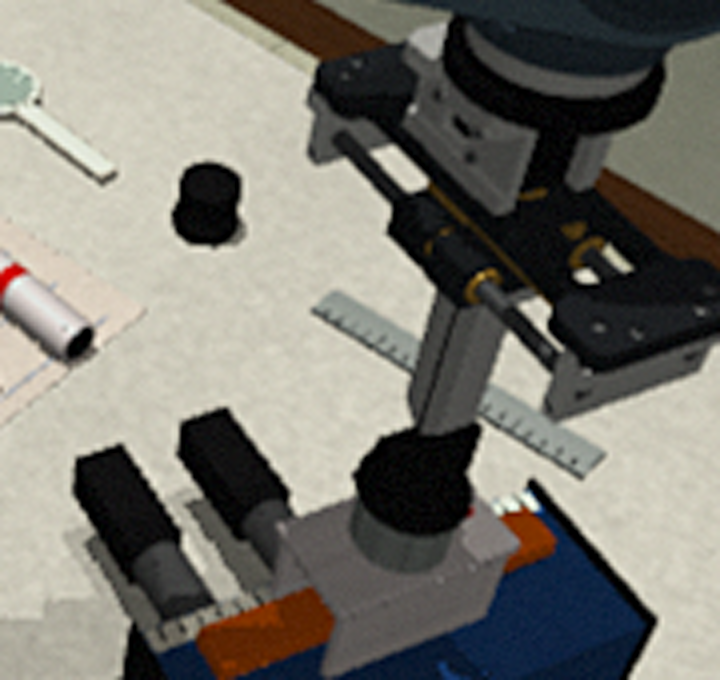

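```bash
python3 - <<'E'
from h import *
np.set_printoptions(precision=4,suppress=True)
P,R=pose();print(P,env.observe()["gripper_width"])
def cc(q):return (proj(q,"side")-[270,130])*4
print("tcp",cc(P),"tcp+30",cc(P+[0,0,.03]),"knob top centre",cc([.5443,-.2535,.227]),cc([.5443,-.2535,.193]),"disc edge",cc([.5443+.026,-.2535,.193]))
p,d=env.read_camera("side");X=cloud(d,"side")
v,u=np.mgrid[:384,:512]
for (a,b) in [(440,380),(440,400),(440,420),(440,435),(440,450),(465,440),(390,450),(410,470),(420,500)]:
    print((a,b),X[130+b//4,270+a//4])
crop(p,340,190,410,280,9,"pics/s3.png")
E
```

```text
[ 0.5439 -0.2533  0.1984] 0.0006687598622619351
tcp [415.5031 472.202 ] tcp+30 [429.7307 427.6261] knob top centre [429.8352 429.6227] [413.7895 479.8224] disc edge [449.4897 451.5428]
(440, 380) [ 0.5351 -0.2555  0.2665]
(440, 400) [ 0.5334 -0.2589  0.2583]
(440, 420) [ 0.5331 -0.2617  0.2486]
(440, 435) [ 0.5329 -0.2634  0.2426]
(440, 450) [ 0.5416 -0.2617  0.2243]
(465, 440) [ 0.5556 -0.2646  0.2218]
(390, 450) [ 0.5228 -0.2481  0.2259]
(410, 470) [ 0.5284 -0.2568  0.2164]
(420, 500) [ 0.5389 -0.2617  0.191 ]
```

View pics/s3.png

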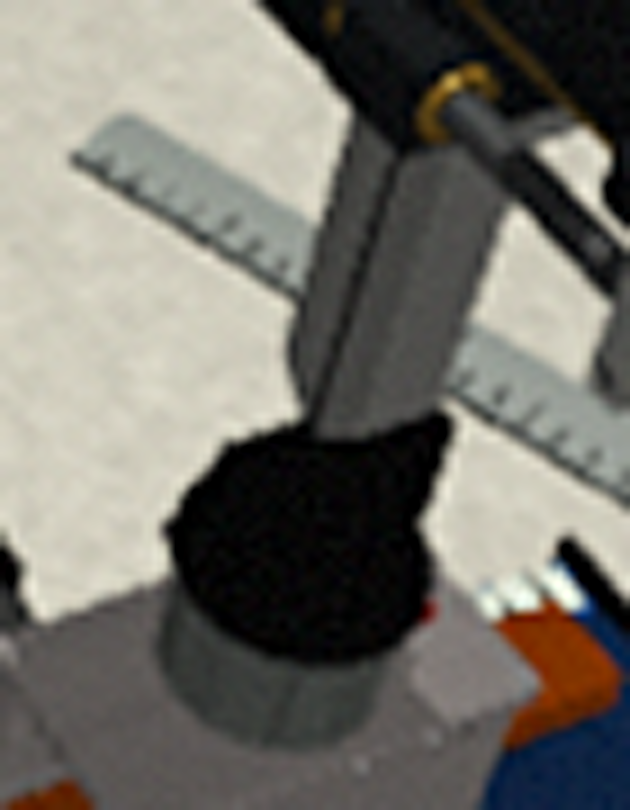

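```bash
python3 - <<'E'
from h import *
np.set_printoptions(precision=3,suppress=True)
w=np.load("w1.npz");d=w["d"];c=(w["K"],w["T"]);X=cloud(d,"wrist",c)
# tool coords at that time
P=np.array([.5444,-.252,.3995]);R=Rn.from_euler("xyz",[180,0,-16.43],degrees=True)
Y=R.inv().apply((X-P).reshape(-1,3)).reshape(X.shape)
m=(d>0)&(d<.3)
print(Y[m].min(0),Y[m].max(0),d[m].min())
for (u,v) in[(345,230),(350,240),(360,260),(380,300),(335,225),(335,240),(170,240),(180,230)]:print(u,v,d[v,u],Y[v,u])
c=cal("wrist");p,d=env.read_camera("wrist");X=cloud(d,"wrist",c);P,R=pose()
Y=R.inv().apply((X-P).reshape(-1,3)).reshape(X.shape)
for v in range(180,275,8):print(v,[ (round(float(d[v,u]),3),Y[v,u]) for u in (250,258,266)])
crop(p,200,140,320,300,5,"pics/w3.png")
E
```

```text
[-0.012 -0.081 -0.162] [ 0.035  0.077 -0.034] 0.06584299
345 230 0.17828642 [ 0.01   0.052 -0.049]
350 240 0.16317667 [ 0.01   0.05  -0.064]
360 260 0.14314675 [ 0.009  0.049 -0.085]
380 300 0.11644213 [ 0.007  0.048 -0.114]
335 225 0.18569735 [ 0.01   0.048 -0.041]
335 240 0.180125 [ 0.003  0.046 -0.049]
170 240 0.16376527 [ 0.01  -0.051 -0.064]
180 230 0.17668521 [ 0.01  -0.049 -0.05 ]
180 [(0.26, array([ 0.02 , -0.009,  0.039])), (0.257, array([ 0.021, -0.002,  0.036])), (0.251, array([0.022, 0.005, 0.03 ]))]
188 [(0.227, array([ 0.022, -0.008,  0.005])), (0.218, array([ 0.024, -0.002, -0.004])), (0.221, array([ 0.023,  0.004, -0.   ]))]
196 [(0.228, array([ 0.015, -0.008,  0.005])), (0.198, array([ 0.024, -0.002, -0.024])), (0.2, array([ 0.024,  0.004, -0.022]))]
204 [(0.195, array([ 0.02 , -0.007, -0.029])), (0.193, array([ 0.02 , -0.002, -0.03 ])), (0.195, array([ 0.02 ,  0.004, -0.029]))]
212 [(0.198, array([ 0.013, -0.007, -0.027])), (0.194, array([ 0.015, -0.002, -0.031])), (0.195, array([ 0.014,  0.004, -0.03 ]))]
220 [(0.199, array([ 0.008, -0.007, -0.028])), (0.196, array
[... 151 characters left out ...]
043])), (0.181, array([ 0.01 ,  0.004, -0.046]))]
236 [(0.17, array([ 0.009, -0.006, -0.057])), (0.172, array([ 0.009, -0.001, -0.056])), (0.17, array([ 0.01 ,  0.003, -0.058]))]
244 [(0.16, array([ 0.01 , -0.006, -0.068])), (0.162, array([ 0.009, -0.001, -0.066])), (0.159, array([ 0.01 ,  0.003, -0.069]))]
252 [(0.149, array([ 0.01 , -0.005, -0.079])), (0.154, array([ 0.008, -0.001, -0.075])), (0.15, array([ 0.01 ,  0.003, -0.078]))]
260 [(0.142, array([ 0.01 , -0.005, -0.086])), (0.146, array([ 0.008, -0.001, -0.083])), (0.142, array([ 0.01 ,  0.003, -0.086]))]
268 [(0.135, array([ 0.01 , -0.005, -0.094])), (0.138, array([ 0.008, -0.001, -0.091])), (0.135, array([ 0.01 ,  0.002, -0.094]))]
```

View pics/w3.png

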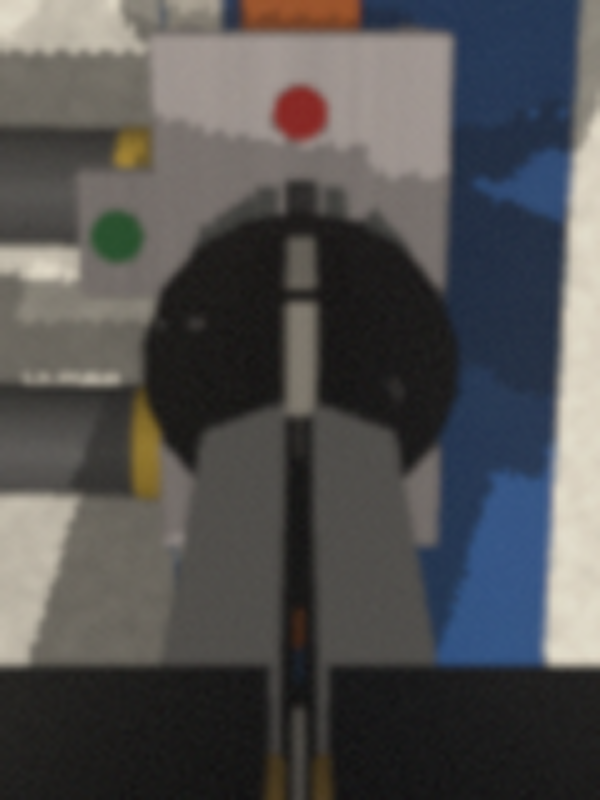

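jog_arm(
  moves=[
    [0, [0, 0, 0], [0, 0, 0]],
    [0, [0, 0, 0], [0, 0, 0]],
    [0, [0, 0, 0], [0, 0, 0]],
    [0, [0, 0, 0], [0, 0, 0]],
  ],
)

```text
t: 11.8
tool_pos: [0.544, -0.2534, 0.1985]
tcp_rot: [180.0, -0.0, -16.7]
ft_force: [-0.2, -0.5, -0.3]
gripper_width: 0.0369
```

```bash
python3 - <<'E'
from h import *
np.set_printoptions(precision=3,suppress=True)
P,R=pose();print(P)
p,d=env.read_camera("side");X=cloud(d,"side")
crop(p,330,180,430,280,7,"pics/s4.png")
Y=R.inv().apply((X-P).reshape(-1,3)).reshape(X.shape)
m=(abs(Y[...,0])<.014)&(abs(Y[...,1])<.045)&(abs(Y[...,1])>.02)&(Y[...,2]>-.09)&(Y[...,2]<.004)
v,u=np.where(m)
for s in(-1,1):
    k=np.sign(Y[m][:,1])==s;z=np.sort(Y[m][k][:,2]);print(s,k.sum(),z[-6:] if len(z) else None)
b,e=env.read_camera("wrist");Xw=cloud(e,"wrist");Yw=R.inv().apply((Xw-P).reshape(-1,3)).reshape(X.shape)
m=(e>0)&(e<.25)&(abs(Yw[...,0])<.014)&(abs(Yw[...,1])<.045)&(abs(Yw[...,1])>.018)
for s in(-1,1):
    k=np.sign(Yw[m][:,1])==s;z=np.sort(Yw[m][k][:,2]);print("w",s,k.sum(),z[-6:])
crop(b,180,140,340,300,4,"pics/w4.png")
print("table z",np.median(Xw[20:60,100:200,2]))
E
```

```text
[ 0.544 -0.253  0.198]
-1 96 [-0.04  -0.04  -0.039 -0.038 -0.038 -0.035]
1 278 [-0.039 -0.038 -0.038 -0.036 -0.036 -0.034]
w -1 3459 [0.006 0.007 0.007 0.007 0.008 0.008]
w 1 3349 [0.007 0.007 0.007 0.008 0.008 0.011]
table z 0.00039495291329874187
```

View pics/s4.png

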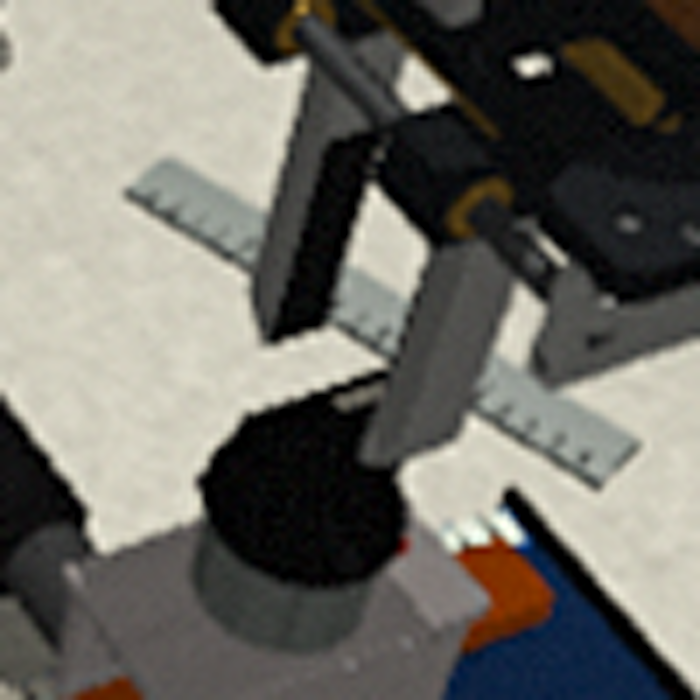

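View pics/w4.png

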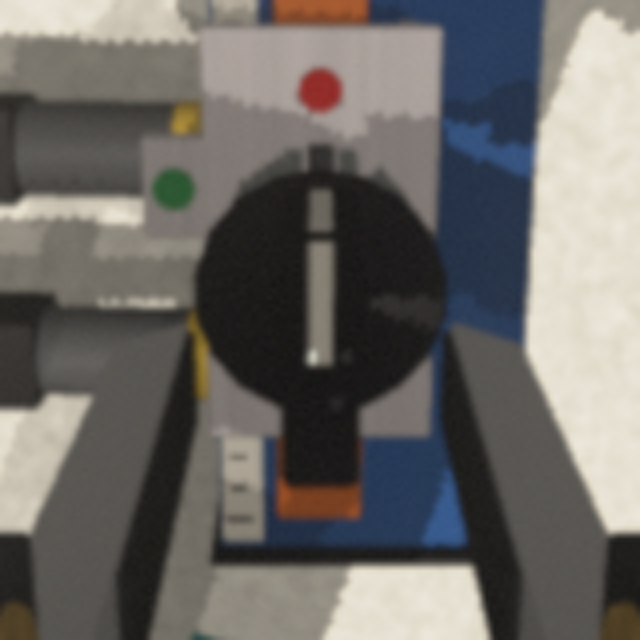

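jog_arm(
  moves=[
    [0, [0, 0, 0.3], [0, 0, 0]],
    [0, [0, 0, 0.2], [0, 0, 0]],
    [0, [0, 0, 0.1], [0, 0, 0]],
    [-1, [0, 0, 0], [0, 0, 0]],
    [-1, [0, 0, 0], [0, 0, 0]],
    [-1, [0, 0, 0], [0, 0, 0]],
    [-1, [0, 0, 0], [0, 0, 0]],
  ],
  squeeze=50,
)

```text
t: 12.78
tool_pos: [0.5442, -0.2537, 0.163]
tcp_rot: [180.0, -0.1, -16.7]
ft_force: [0.0, -0.2, 0.4]
gripper_width: 0.0137
```

jog_arm(
  moves=[
    [-1, [0, 0, -0.15], [0, 0, 0]],
    [-1, [0, 0, -0.15], [0, 0, 0]],
    [-1, [0, 0, -0.16], [0, 0, 0]],
    [-1, [0, 0, 0], [0, 0, 0]],
    [-1, [0, 0, 0], [0, 0, 0]],
  ],
)

```text
t: 13.4
tool_pos: [0.5438, -0.2535, 0.1872]
tcp_rot: [-180.0, 0.0, -16.7]
ft_force: [5.2, -4.5, -14.6]
gripper_width: 0.0139
```

```bash
python3 - <<'E'
from h import *
P,R=pose();print(P,env.observe()["ft_force"])
b,e=env.read_camera("wrist");crop(b,180,140,340,300,4,"pics/w5.png")
p,d=env.read_camera("side");crop(p,330,180,430,280,7,"pics/s5.png")
E
```

```text
[ 0.54381925 -0.25351493  0.18715022] [  5.19766345  -4.5112628  -14.56074121]
```

View pics/s5.png

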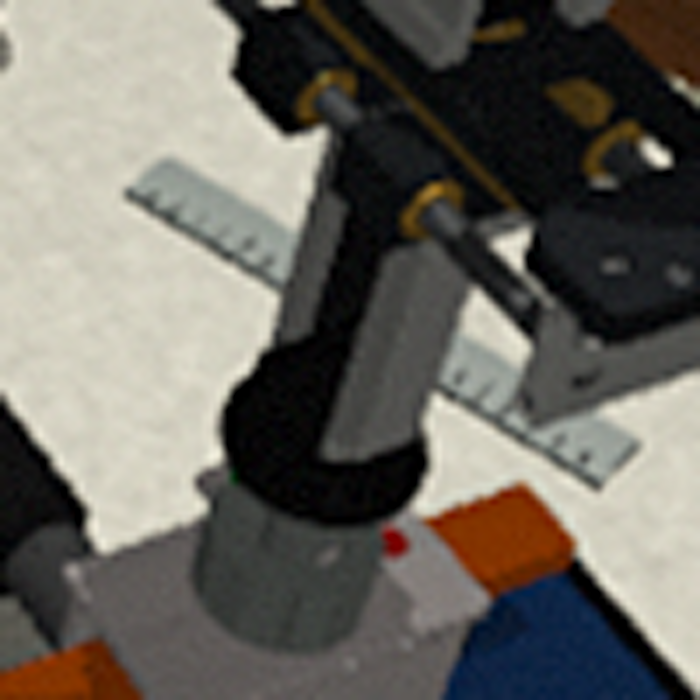

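jog_arm(
  moves=[
    [-1, [0, 0, -0.055], [0, 0, 0]],
    [-1, [0, 0, 0], [0, 0, 0]],
    [-1, [0, 0, 0], [0, 0, -0.5]],
    [-1, [0, 0, 0], [0, 0, -0.5]],
  ],
)

```text
t: 14.0
tool_pos: [0.5438, -0.2534, 0.1902]
tcp_rot: [-180.0, 0.0, -12.6]
ft_force: [6.9, -5.6, -13.7]
gripper_width: 0.0138
```

jog_arm(
  moves=[
    [-1, [0, 0, 0], [0, 0, -0.9]],
    [-1, [0, 0, 0], [0, 0, -0.9]],
    [-1, [0, 0, 0], [0, 0, -0.9]],
    [-1, [0, 0, 0], [0, 0, -0.9]],
    [-1, [0, 0, 0], [0, 0, -0.9]],
    [-1, [0, 0, 0], [0, 0, -0.9]],
    [-1, [0, 0, 0], [0, 0, -0.9]],
    [-1, [0, 0, 0], [0, 0, -0.9]],
    [-1, [0, 0, 0], [0, 0, -0.9]],
    [-1, [0, 0, 0], [0, 0, -0.9]],
  ],
)

```text
t: 15.25
tool_pos: [0.5438, -0.2528, 0.19]
tcp_rot: [-179.9, -0.0, 23.4]
ft_force: [6.3, -2.4, -15.6]
gripper_width: 0.0135
```

jog_arm(
  moves=[
    [-1, [0, 0, 0], [0, 0, -0.9]],
    [-1, [0, 0, 0], [0, 0, -0.9]],
    [-1, [0, 0, 0], [0, 0, -0.9]],
    [-1, [0, 0, 0], [0, 0, -0.9]],
    [-1, [0, 0, 0], [0, 0, -0.9]],
    [-1, [0, 0, 0], [0, 0, -0.9]],
    [-1, [0, 0, 0], [0, 0, -0.9]],
    [-1, [0, 0, 0], [0, 0, 0]],
    [-1, [0, 0, 0], [0, 0, 0]],
  ],
)

```text
t: 16.38
tool_pos: [0.5436, -0.2523, 0.1898]
tcp_rot: [-179.8, -0.1, 48.5]
ft_force: [4.6, -0.9, -14.7]
gripper_width: 0.0139
```

```bash
python3 - <<'E'
from h import *
P,R=pose();print(P,env.observe()["ft_force"])
b,e=env.read_camera("wrist");crop(b,160,100,360,260,4,"pics/w6.png")
p,d=env.read_camera("side");crop(p,310,170,450,280,5,"pics/s6.png")
E
```

```text
[ 0.54355893 -0.25233193  0.18981544] [  4.61286364  -0.877284   -14.66840746]
```

View pics/s6.png

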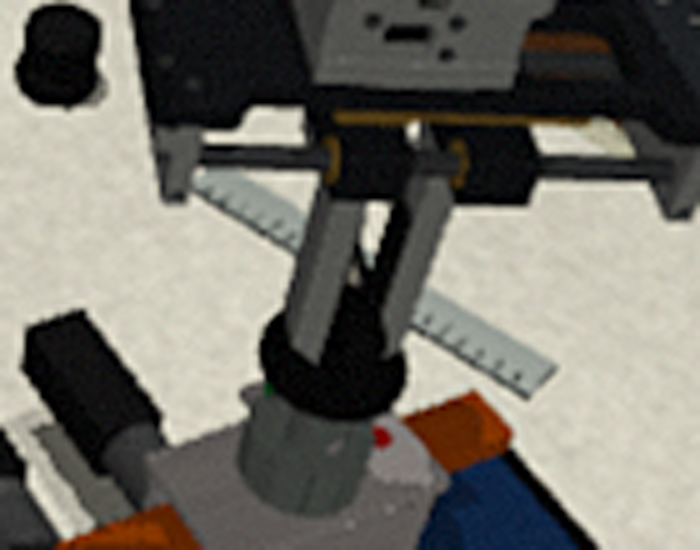

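View pics/w6.png

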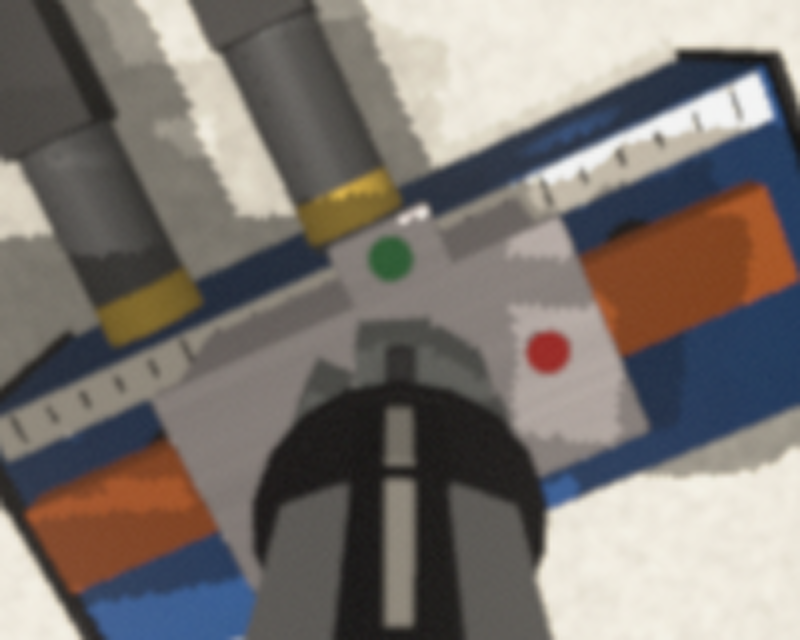

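jog_arm(
  moves=[
    [-1, [0, 0, 0], [0, 0, -0.9]],
    [-1, [0, 0, 0], [0, 0, -0.05]],
    [-1, [0, 0, 0.06], [0, 0, 0]],
    [-1, [0, 0, 0.06], [0, 0, 0]],
    [-1, [0, 0, 0.05], [0, 0, 0]],
    [-1, [0, 0, 0], [0, 0, 0]],
  ],
)

```text
t: 17.23
tool_pos: [0.5436, -0.2525, 0.1823]
tcp_rot: [-179.9, -0.0, 52.3]
ft_force: [4.6, 2.2, -13.6]
gripper_width: 0.0135
```

Lowered near the notch; release gently and back off upward.

jog_arm(
  moves=[
    [-1, [0, 0, 0.03], [0, 0, 0]],
    [0, [0, 0, 0], [0, 0, 0]],
    [0, [0, 0, 0], [0, 0, 0]],
    [0, [0, 0, 0], [0, 0, 0]],
    [0, [0, 0, -0.5], [0, 0, 0]],
    [0, [0, 0, -0.9], [0, 0, 0]],
    [0, [0, 0, -0.9], [0, 0, 0]],
    [0, [0, 0, -0.3], [0, 0, 0]],
    [0, [0, 0, 0], [0, 0, 0]],
  ],
)

```text
t: 18.35
tool_pos: [0.5443, -0.2538, 0.3385]
tcp_rot: [179.9, 0.0, 52.3]
ft_force: [-0.3, -0.1, 0.1]
gripper_width: 0.047
```

```bash
python3 - <<'E'
from h import *
np.set_printoptions(precision=4,suppress=True)
c=cal("wrist");P,R=pose();print(P)
p,d=env.read_camera("wrist");np.savez("w7.npz",p=p,d=d,K=c[0],T=c[1]);cv2.imwrite("pics/w7.png",p[:,:,::-1])
X=cloud(d,"wrist",c);z=X[...,2]
m=(np.hypot(X[...,0]-.544,X[...,1]+.2535)<.04)&(z>.225)&(z<.26)
Q=X[m];print(m.sum(),np.median(Q[:,2]),cv2.minAreaRect((Q[:,:2]*1000).astype(np.float32)))
p,d=env.read_camera("top");crop(p,280,140,420,260,5,"pics/t7.png")
E
```

```text
[ 0.5443 -0.2538  0.3385]
582 0.24581800663333386 ((544.4924926757812, -252.46603393554688), (47.93976974487305, 13.484383583068848), 52.14625549316406)
```

View pics/w7.png

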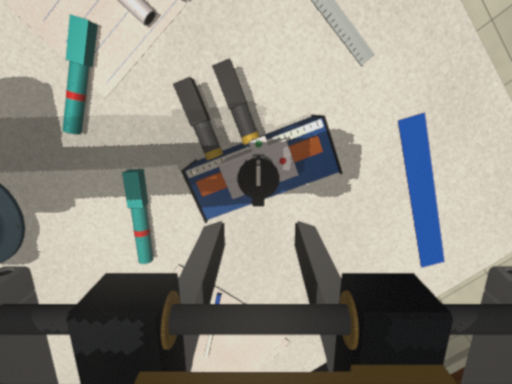

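```bash
cat >> h.py <<'E'
OUT=np.array([np.cos(np.radians(73.25)),np.sin(np.radians(73.25))]);XB=np.array([OUT[1],-OUT[0]])
B1=np.array([.5527,-.2245])
def inb(X): # coords in tester frame: along row x (0 at bore1), out
    q=X[...,:2]-B1;return np.stack([q@XB,q@OUT,X[...,2]],-1)
E
python3 - <<'E'
from h import *
np.set_printoptions(precision=4,suppress=True)
w=np.load("w7.npz");c=(w["K"],w["T"]);X=cloud(w["d"],"wrist",c);S=inb(X);ok=w["d"]>.25
for nm,x0 in(("u0",-.068),("u1",0)):
    for a,b in((.062,.126),(.015,.05)):
        m=ok&(abs(S[...,0]-x0)<.03)&(S[...,1]>a)&(S[...,1]<b)&(S[...,2]>.055)&(S[...,2]<.1)
        Q=S[m];f=np.polyfit(Q[:,1],Q[:,0],1)
        # center via min/max per out bin
        print(nm,a,m.sum(),"mean",Q.mean(0),"xrange",np.percentile(Q[:,0],[1,99]),"ztop",np.percentile(Q[:,2],[50,95]))
    m=ok&(abs(S[...,0]-x0)<.02)&(S[...,1]>.1)&(S[...,1]<.16)&(S[...,2]>.06)
    print(" tail end out",np.percentile(S[m][:,1],[95,99.5]))
m=ok&(S[...,2]>.097)&(S[...,2]<.104)&(S[...,1]<.03)&(S[...,1]>-.12)&(abs(S[...,0])<.16)
print("top rect",cv2.minAreaRect((S[m][:,:2]*1000).astype(np.float32)))
# tray from top
t=np.load("top.npz");X=t["X"];p=t["p"];v,u=np.mgrid[:384,:512]
m=(X[...,2]>.024)&(X[...,2]<.045)&(u>130)&(u<200)&(v>172)&(v<262)&(X[...,0]<.62)
P=X[m][:,:2];g=np.median(P,0);k=np.hypot(*(P-[.478,.35]).T)<.15
print("tray",cv2.minAreaRect((P[k]*1000).astype(np.float32)))
for nm,r in(("nA",(165,190)),("nB",(190,218))):
    m=(X[...,2]>.012)&(X[...,2]<.04)&(v>r[0])&(v<r[1])&(u>200)&(u<275);P=X[m][:,:2]
    P=P[np.hypot(*(P-np.median(P,0)).T)<.11];print(nm,len(P),cv2.minAreaRect((P*1000).astype(np.float32)))
E
```

```text
u0 0.062 872 mean [-0.0661  0.0945  0.0717] xrange [-0.0821 -0.0524] ztop [0.0723 0.0744]
u0 0.015 392 mean [-0.0655  0.0326  0.071 ] xrange [-0.0817 -0.0529] ztop [0.0721 0.0752]
 tail end out [0.1284 0.1299]
u1 0.062 847 mean [0.0008 0.0946 0.0721] xrange [-0.0142  0.0154] ztop [0.0723 0.074 ]
u1 0.015 396 mean [0.001  0.0327 0.0713] xrange [-0.0139  0.015 ] ztop [0.0723 0.0753]
 tail end out [0.1305 0.1319]
top rect ((0.182647705078125, -44.08204650878906), (237.92608642578125, 95.2491455078125), 0.17752325534820557)
tray ((479.75872802734375, 360.8094177246094), (165.9984130859375, 234.9992218017578), 88.76344299316406)
nA 532 ((613.0679931640625, 117.99372100830078), (190.4542694091797, 31.436452865600586), 89.9520263671875)
nB 522 ((523.7807006835938, 127.88165283203125), (31.338037490844727, 189.3107452392578), 9.712430000305176)
```

jog_arm(
  moves=[
    [0, [0, 0, 0], [0, 0, -1]],
    [0, [0, 0, 0], [0, 0, -1]],
    [0, [0, 0, 0], [0, 0, -1]],
    [0, [0, 0, 0], [0, 0, -1]],
    [0, [0, 0, 0], [0, 0, -1]],
    [0, [0, 0, 0], [0, 0, -0.25]],
    [0, [0, 0, 0], [0, 0, 0]],
  ],
)

```text
t: 19.32
tool_pos: [0.5435, -0.2531, 0.3358]
tcp_rot: [-179.9, -0.0, 73.3]
ft_force: [-0.0, 0.0, 0.1]
gripper_width: 0.0466
```

```bash
python3 - <<'E'
from h import *
to_tool([.5801,-.1335,.015],73.35)
E
```

```text
tcp [ 0.5435 -0.2531  0.3358] rpy [-1.7987e+02 -5.0000e-02  7.3270e+01] 
shift units [2.08  0.022 5.349] |s|mm 344.3 turn units [-0.033 -0.011 -0.021]
```

jog_arm(
  moves=[
    [0, [0.7, 0, 0], [0, 0, 0]],
    [0, [0.7, 0, 0], [0, 0, 0]],
    [0, [0.68, 0.02, 0.4], [-0.03, -0.01, 0]],
    [0, [0, 0, 0.9], [0, 0, 0]],
    [0, [0, 0, 0.9], [0, 0, 0]],
    [0, [0, 0, 0.9], [0, 0, 0]],
    [0, [0, 0, 0.9], [0, 0, 0]],
    [0, [0, 0, 0.3], [0, 0, 0]],
    [0, [0, 0, 0], [0, 0, 0]],
  ],
)

```text
t: 20.45
tool_pos: [0.581, -0.1343, 0.0789]
tcp_rot: [180.0, 0.0, 73.3]
ft_force: [0.2, 0.1, -0.1]
gripper_width: 0.0472
```

```bash
python3 - <<'E'
from h import *
to_tool([.5801,-.1335,.015],73.35)
p,d=env.read_camera("side");crop(p,240,180,400,310,5,"pics/s8.png")
E
```

```text
tcp [ 0.581  -0.1343  0.0789] rpy [1.7997e+02 3.0000e-02 7.3290e+01] 
shift units [ 0.009 -0.019  1.065] |s|mm 63.9 turn units [ 0.007  0.007 -0.014]
```

View pics/s8.png

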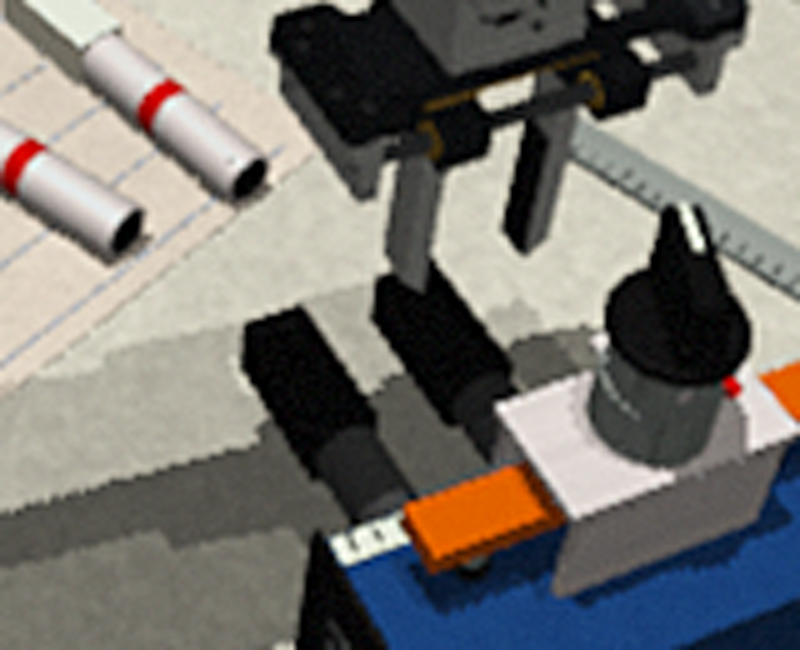

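jog_arm(
  moves=[
    [0, [0.01, -0.02, 0.5], [0, 0, 0]],
    [0, [0, 0, 0.4], [0, 0, 0]],
    [0, [0, 0, 0.16], [0, 0, 0]],
    [0, [0, 0, 0], [0, 0, 0]],
    [-1, [0, 0, 0], [0, 0, 0]],
    [-1, [0, 0, 0], [0, 0, 0]],
    [-1, [0, 0, 0], [0, 0, 0]],
    [-1, [0, 0, 0], [0, 0, 0]],
  ],
  squeeze=40,
)

```text
t: 21.5
tool_pos: [0.5806, -0.1338, 0.0163]
tcp_rot: [179.9, 0.1, 73.3]
ft_force: [-2.1, -0.3, 3.5]
gripper_width: 0.0303
```

Gripped at 30 mm. Pull straight out.

jog_arm(
  moves=[
    [-1, [0.2, 0, 0], [0, 0, 0]],
    [-1, [0.3, 0, 0], [0, 0, 0]],
    [-1, [0.4, 0, 0], [0, 0, 0]],
    [-1, [0.4, 0, 0], [0, 0, 0]],
    [-1, [0.4, 0, 0], [0, 0, 0]],
    [-1, [0, 0, -0.6], [0, 0, 0]],
    [-1, [0, 0, -0.7], [0, 0, 0]],
    [-1, [0, 0, 0], [0, 0, 0]],
  ],
)

```text
t: 22.5
tool_pos: [0.6125, -0.0354, 0.097]
tcp_rot: [179.5, -0.0, 73.4]
ft_force: [-0.6, -0.4, -2.4]
gripper_width: 0.0297
```

```bash
python3 - <<'E'
from h import *
p,d=env.read_camera("side");crop(p,180,120,400,300,3.6,"pics/s9.png")
E
```

```text
(no output)
```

View pics/s9.png

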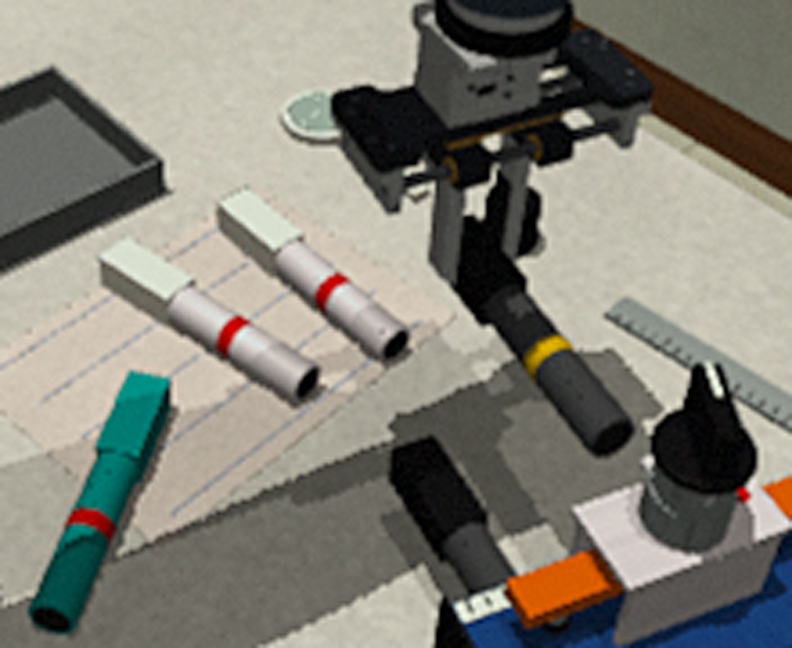

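jog_arm(
  moves=[
    [-1, [0.65, -0.32, 0], [0, 0, 0]],
    [-1, [0.65, -0.32, 0], [0, 0, 0]],
    [-1, [0.65, -0.32, 0], [0, 0, 0]],
    [-1, [0.65, -0.32, 0], [0, 0, 0]],
    [-1, [0.65, -0.32, 0], [0, 0, 0]],
    [-1, [0.65, -0.32, 0], [0, 0, 0]],
    [-1, [0.65, -0.32, 0], [0, 0, 0]],
    [-1, [0.65, -0.32, 0], [0, 0, 0]],
    [-1, [0.65, -0.32, 0], [0, 0, 0]],
    [-1, [0.65, -0.32, 0], [0, 0, 0]],
  ],
)

```text
t: 23.8
tool_pos: [0.5355, 0.3937, 0.0895]
tcp_rot: [-179.9, 0.2, 73.3]
ft_force: [-0.0, 0.3, -1.6]
gripper_width: 0.0299
```

jog_arm(
  moves=[
    [-1, [0, 0, 0], [0, 0, 1]],
    [-1, [0, 0, 0], [0, 0, 1]],
    [-1, [0, 0, 0], [0, 0, 1]],
    [-1, [0, 0, 0], [0, 0, 1]],
    [-1, [0, 0, 0], [0, 0, 1]],
    [-1, [0, 0, 0], [0, 0, 1]],
    [-1, [0, 0, 0], [0, 0, 1]],
    [-1, [0, 0, 0], [0, 0, 1]],
    [-1, [0, 0, 0], [0, 0, 1]],
    [-1, [0, 0, 0], [0, 0, 1]],
  ],
)

```text
t: 25.05
tool_pos: [0.5358, 0.3922, 0.0894]
tcp_rot: [179.9, 0.2, 33.2]
ft_force: [-0.2, 0.5, -1.6]
gripper_width: 0.0297
```

jog_arm(
  moves=[
    [-1, [0, 0, 0], [0, 0, 1]],
    [-1, [0, 0, 0], [0, 0, 1]],
    [-1, [0, 0, 0], [0, 0, 1]],
    [-1, [0, 0, 0], [0, 0, 1]],
    [-1, [0, 0, 0], [0, 0, 1]],
    [-1, [0, 0, 0], [0, 0, 1]],
    [-1, [0, 0, 0], [0, 0, 1]],
    [-1, [0, 0, 0], [0, 0, 1]],
    [-1, [0, 0, 0], [0, 0, 0.65]],
    [-1, [0, 0, 0], [0, 0, 0]],
  ],
)

```text
t: 26.3
tool_pos: [0.5361, 0.3923, 0.0899]
tcp_rot: [179.8, 0.1, -1.3]
ft_force: [0.4, -0.2, -0.5]
gripper_width: 0.0296
```

```bash
python3 - <<'E'
from h import *
np.set_printoptions(precision=4,suppress=True)
to_tool([.5406,.3955,-.020],-1.24)
c=cal("wrist");p,d=env.read_camera("wrist");cv2.imwrite("pics/w10.png",p[:,:,::-1])
p,d=env.read_camera("side");crop(p,90,60,310,240,3.6,"pics/s10.png")
E
```

```text
tcp [0.5361 0.3923 0.0899] rpy [179.82   0.12  -1.25] 
shift units [ 0.079 -0.061  1.831] |s|mm 110.0 turn units [ 0.046  0.031 -0.003]
```

View pics/w10.png

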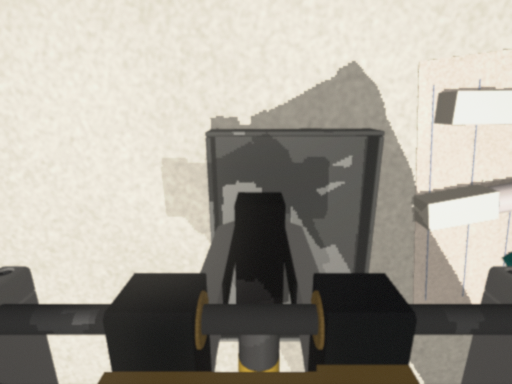

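View pics/s10.png

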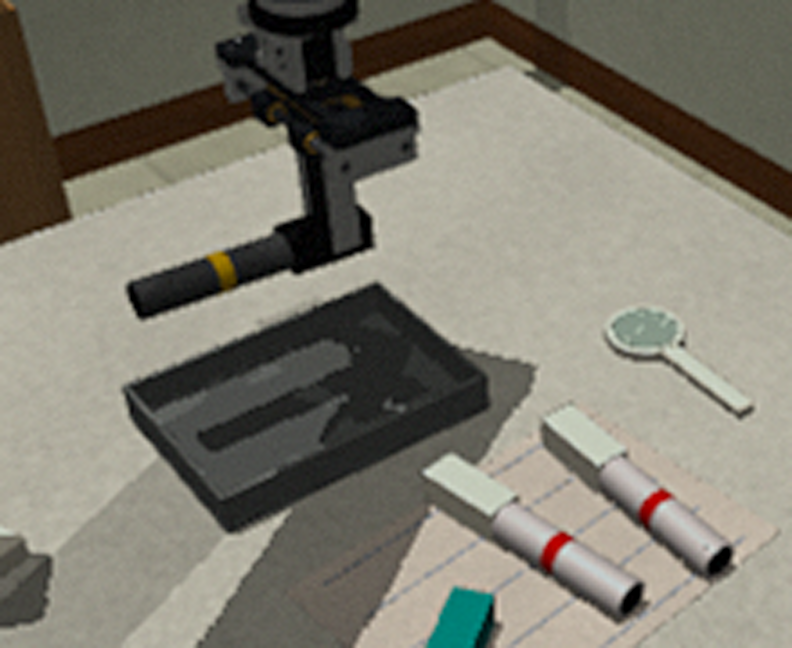

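```bash
python3 - <<'E'
from h import *
for uv in((208,130),(382,130)):print(atz(uv,.035,"wrist"))
E
```

```text
[0.60083564 0.43832305 0.035     ]
[0.59730729 0.27920577 0.035     ]
```

jog_arm(
  moves=[
    [-1, [0.08, -0.03, 0.6], [0.04, 0.03, 0]],
    [-1, [0, 0, 0.6], [0, 0, 0]],
    [-1, [0, 0, 0.4], [0, 0, 0]],
    [-1, [0, 0, 0.2], [0, 0, 0]],
    [-1, [0, 0, 0], [0, 0, 0]],
  ],
)

```text
t: 27.02
tool_pos: [0.5423, 0.3944, -0.0159]
tcp_rot: [-180.0, -0.1, -1.3]
ft_force: [1.0, 0.4, -2.6]
gripper_width: 0.0298
```

```bash
python3 - <<'E'
from h import *
to_tool([.5406,.394,-.021],-1.24);print(env.observe()["ft_force"])
p,d=env.read_camera("side");crop(p,90,60,310,240,3.6,"pics/s11.png")
E
```

```text
tcp [ 0.5423  0.3944 -0.0159] rpy [-1.7996e+02 -1.4000e-01 -1.2700e+00] 
shift units [-0.028  0.007  0.085] |s|mm 5.4 turn units [-0.011 -0.034 -0.008]
[ 0.99390417  0.43711222 -2.62398542]
```

View pics/s11.png

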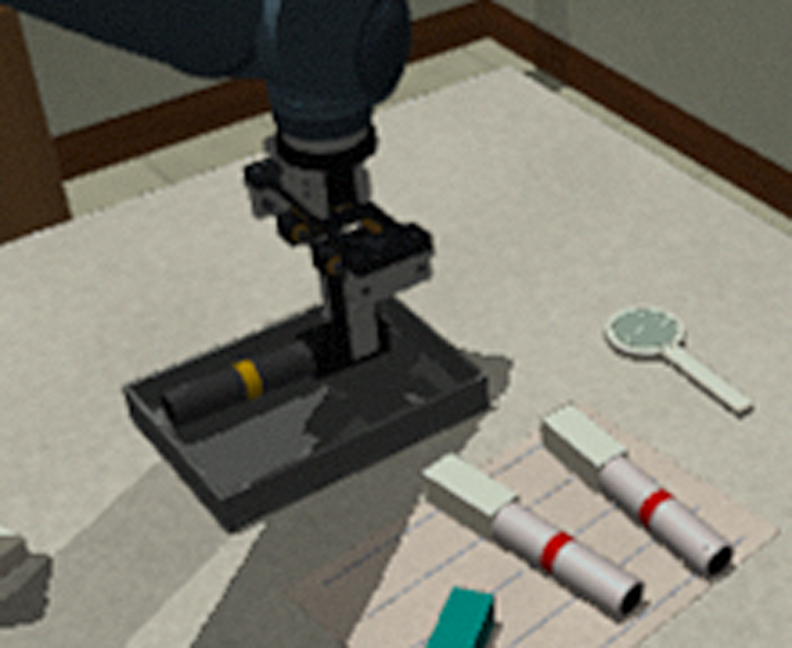

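jog_arm(
  moves=[
    [-1, [0, 0, 0.05], [0, 0, 0]],
    [-1, [0, 0, 0], [0, 0, 0]],
    [-0.1, [0, 0, 0], [0, 0, 0]],
    [-0.1, [0, 0, 0], [0, 0, 0]],
    [-0.1, [0, 0, 0], [0, 0, 0]],
    [-0.1, [0, 0, -0.5], [0, 0, 0]],
    [-0.1, [0, 0, -0.9], [0, 0, 0]],
    [-0.1, [0, 0, -0.9], [0, 0, 0]],
    [0, [0, 0, 0], [0, 0, 0]],
  ],
)

```text
t: 28.2
tool_pos: [0.546, 0.3963, 0.1268]
tcp_rot: [-179.6, -0.8, -1.3]
ft_force: [-0.1, -0.1, -0.8]
gripper_width: 0.0466
```

```bash
python3 - <<'E'
from h import *
np.set_printoptions(precision=4,suppress=True)
p,d=env.read_camera("wrist");cv2.imwrite("pics/w12.png",p[:,:,::-1])
p,d=env.read_camera("top");crop(p,120,150,400,290,2.8,"pics/t12.png")
to_tool([.5801-.068*.9576,-.1335+.068*.288,.12],73.35)
E
```

```text
tcp [0.5426 0.3945 0.1205] rpy [-179.88   -0.28   -1.29] 
shift units [-0.269  8.482 -0.011] |s|mm 509.2 turn units [  0.019  -0.078 -18.659]
```

View pics/w12.png

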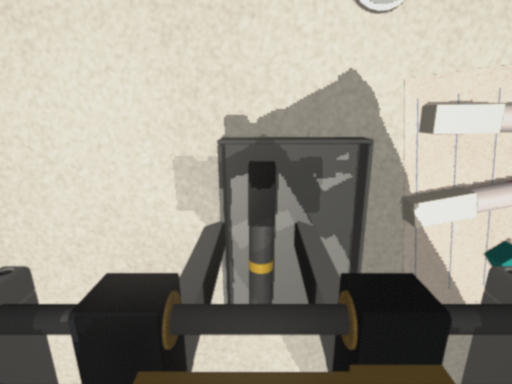

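View pics/t12.png

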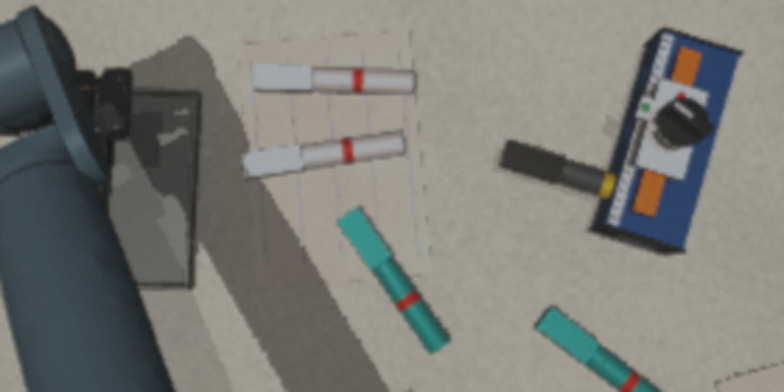

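jog_arm(
  moves=[
    [0, [-0.03, 0.9, 0], [0, 0, 0]],
    [0, [-0.03, 0.9, 0], [0, 0, 0]],
    [0, [-0.03, 0.9, 0], [0, 0, 0]],
    [0, [-0.03, 0.9, 0], [0, 0, 0]],
    [0, [-0.03, 0.9, 0], [0, 0, 0]],
    [0, [-0.03, 0.9, 0], [0, 0, 0]],
    [0, [-0.03, 0.9, 0], [0, 0, 0]],
    [0, [-0.03, 0.9, 0], [0, 0, 0]],
    [0, [-0.03, 0.9, 0], [0, 0, 0]],
    [0, [0, 0.38, 0], [0, 0, 0]],
  ],
)

```text
t: 29.55
tool_pos: [0.513, -0.1158, 0.1169]
tcp_rot: [-179.8, -0.0, -1.5]
ft_force: [0.8, -0.4, 0.1]
gripper_width: 0.0474
```

jog_arm(
  moves=[
    [0, [0, 0, 0], [0, 0, -1]],
    [0, [0, 0, 0], [0, 0, -1]],
    [0, [0, 0, 0], [0, 0, -1]],
    [0, [0, 0, 0], [0, 0, -1]],
    [0, [0, 0, 0], [0, 0, -1]],
    [0, [0, 0, 0], [0, 0, -1]],
    [0, [0, 0, 0], [0, 0, -1]],
    [0, [0, 0, 0], [0, 0, -1]],
    [0, [0, 0, 0], [0, 0, -1]],
    [0, [0, 0, 0], [0, 0, -1]],
  ],
)

```text
t: 30.8
tool_pos: [0.5132, -0.1132, 0.1167]
tcp_rot: [-179.9, -0.1, 38.8]
ft_force: [0.9, 0.1, -1.4]
gripper_width: 0.0467
```

jog_arm(
  moves=[
    [0, [0, 0, 0], [0, 0, -1]],
    [0, [0, 0, 0], [0, 0, -1]],
    [0, [0, 0, 0], [0, 0, -1]],
    [0, [0, 0, 0], [0, 0, -1]],
    [0, [0, 0, 0], [0, 0, -1]],
    [0, [0, 0, 0], [0, 0, -1]],
    [0, [0, 0, 0], [0, 0, -1]],
    [0, [0, 0, 0], [0, 0, -1]],
    [0, [0, 0, 0], [0, 0, -0.65]],
    [0, [0, 0, 0], [0, 0, 0]],
  ],
)

```text
t: 32.05
tool_pos: [0.5134, -0.1133, 0.1171]
tcp_rot: [-180.0, -0.2, 73.3]
ft_force: [-0.7, 1.0, -0.8]
gripper_width: 0.0471
```

```bash
python3 - <<'E'
from h import *
np.set_printoptions(precision=4,suppress=True)
c=cal("wrist");p,d=env.read_camera("wrist");cv2.imwrite("pics/w13.png",p[:,:,::-1]);X=cloud(d,"wrist",c);S=inb(X);ok=(d>.2)
m=ok&(abs(S[...,0]+.068)<.03)&(S[...,1]>.062)&(S[...,1]<.14)&(S[...,2]>.055)&(S[...,2]<.1);Q=S[m]
print(m.sum(),Q.mean(0),np.percentile(Q[:,0],[1,99]),np.percentile(Q[:,2],[50,95]))
to_tool([.5801-.068*.9576,-.1335+.068*.288,.015],73.35)
E
```

```text
2292 [-0.0679  0.0979  0.0722] [-0.0824 -0.0533] [0.0724 0.074 ]
tcp [ 0.5137 -0.1134  0.1175] rpy [179.99  -0.17  73.27] 
shift units [-0.007  0.023  1.708] |s|mm 102.5 turn units [ 0.004 -0.042 -0.021]
```

View pics/w13.png

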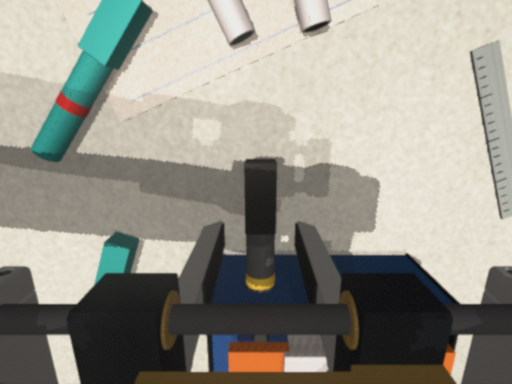

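jog_arm(
  moves=[
    [0, [0, 0.02, 0.7], [0, -0.04, -0.02]],
    [0, [0, 0, 0.6], [0, 0, 0]],
    [0, [0, 0, 0.3], [0, 0, 0]],
    [0, [0, 0, 0.1], [0, 0, 0]],
    [0, [0, 0, 0], [0, 0, 0]],
    [-1, [0, 0, 0], [0, 0, 0]],
    [-1, [0, 0, 0], [0, 0, 0]],
    [-1, [0, 0, 0], [0, 0, 0]],
    [-1, [0, 0, 0], [0, 0, 0]],
  ],
  squeeze=40,
)

```text
t: 33.22
tool_pos: [0.5166, -0.1143, 0.0178]
tcp_rot: [179.8, 0.0, 73.4]
ft_force: [-1.4, 1.7, 3.7]
gripper_width: 0.0296
```

jog_arm(
  moves=[
    [-1, [0.2, 0, 0], [0, 0, 0]],
    [-1, [0.3, 0, 0], [0, 0, 0]],
    [-1, [0.4, 0, 0], [0, 0, 0]],
    [-1, [0.4, 0, 0], [0, 0, 0]],
    [-1, [0.4, 0, 0], [0, 0, 0]],
    [-1, [0, 0, -0.6], [0, 0, 0]],
    [-1, [0, 0, -0.7], [0, 0, 0]],
    [-1, [0, 0, 0], [0, 0, 0]],
  ],
)

```text
t: 34.22
tool_pos: [0.548, -0.0158, 0.0983]
tcp_rot: [179.4, -0.0, 73.5]
ft_force: [0.2, 0.9, -2.4]
gripper_width: 0.0299
```

```bash
python3 - <<'E'
from h import *
np.set_printoptions(precision=4,suppress=True)
to_tool([.5406,.325,.09],73.35)
p,d=env.read_camera("side");crop(p,140,80,400,290,3,"pics/s14.png")
E
```

```text
tcp [ 0.548  -0.0158  0.0983] rpy [179.39  -0.04  73.46] 
shift units [ 5.41  -1.738  0.125] |s|mm 341.0 turn units [ 0.152 -0.01   0.027]
```

View pics/s14.png

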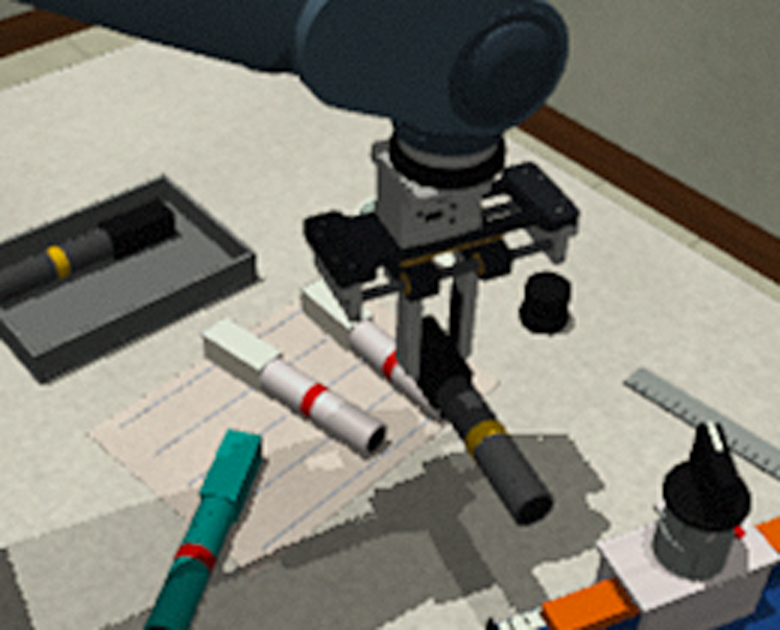

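jog_arm(
  moves=[
    [-1, [0.68, -0.22, 0], [0, 0, 0]],
    [-1, [0.68, -0.22, 0], [0, 0, 0]],
    [-1, [0.68, -0.22, 0], [0, 0, 0]],
    [-1, [0.68, -0.22, 0], [0, 0, 0]],
    [-1, [0.68, -0.22, 0], [0, 0, 0]],
    [-1, [0.68, -0.22, 0], [0, 0, 0]],
    [-1, [0.68, -0.22, 0], [0, 0, 0]],
    [-1, [0.65, -0.2, 0], [0, 0, 0]],
    [-1, [0, 0, 0], [0, 0, 1]],
    [-1, [0, 0, 0], [0, 0, 1]],
  ],
)

```text
t: 35.52
tool_pos: [0.5357, 0.325, 0.0913]
tcp_rot: [-180.0, 0.2, 65.3]
ft_force: [0.4, -0.5, -2.3]
gripper_width: 0.0299
```

jog_arm(
  moves=[
    [-1, [0, 0, 0], [0, 0, 1]],
    [-1, [0, 0, 0], [0, 0, 1]],
    [-1, [0, 0, 0], [0, 0, 1]],
    [-1, [0, 0, 0], [0, 0, 1]],
    [-1, [0, 0, 0], [0, 0, 1]],
    [-1, [0, 0, 0], [0, 0, 1]],
    [-1, [0, 0, 0], [0, 0, 1]],
    [-1, [0, 0, 0], [0, 0, 1]],
    [-1, [0, 0, 0], [0, 0, 1]],
    [-1, [0, 0, 0], [0, 0, 1]],
  ],
)

```text
t: 36.78
tool_pos: [0.536, 0.3243, 0.0915]
tcp_rot: [179.9, 0.1, 25.3]
ft_force: [0.7, -0.3, -2.1]
gripper_width: 0.0299
```

jog_arm(
  moves=[
    [-1, [0, 0, 0], [0, 0, 1]],
    [-1, [0, 0, 0], [0, 0, 1]],
    [-1, [0, 0, 0], [0, 0, 1]],
    [-1, [0, 0, 0], [0, 0, 1]],
    [-1, [0, 0, 0], [0, 0, 1]],
    [-1, [0, 0, 0], [0, 0, 1]],
    [-1, [0, 0, 0], [0, 0, 0.65]],
    [-1, [0, 0, 0], [0, 0, 0]],
  ],
)

```text
t: 37.78
tool_pos: [0.5363, 0.3243, 0.092]
tcp_rot: [179.9, 0.0, -1.2]
ft_force: [-0.3, 0.6, -2.0]
gripper_width: 0.03
```

```bash
python3 - <<'E'
from h import *
np.set_printoptions(precision=4,suppress=True)
to_tool([.5406,.325,-.018],-1.24)
p,d=env.read_camera("wrist");cv2.imwrite("pics/w15.png",p[:,:,::-1])
p,d=env.read_camera("side");crop(p,90,60,310,240,3.6,"pics/s15.png")
E
```

```text
tcp [0.5363 0.3243 0.092 ] rpy [179.86   0.03  -1.17] 
shift units [ 0.073 -0.018  1.833] |s|mm 110.1 turn units [0.035 0.008 0.019]
```

View pics/w15.png

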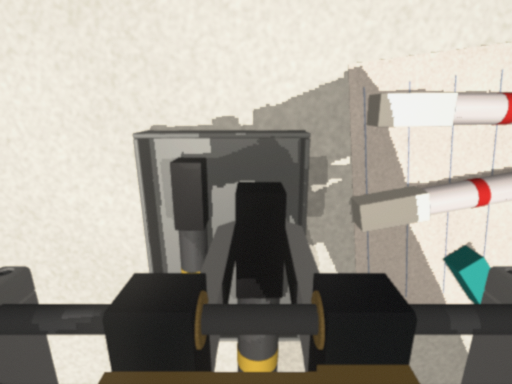

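View pics/s15.png

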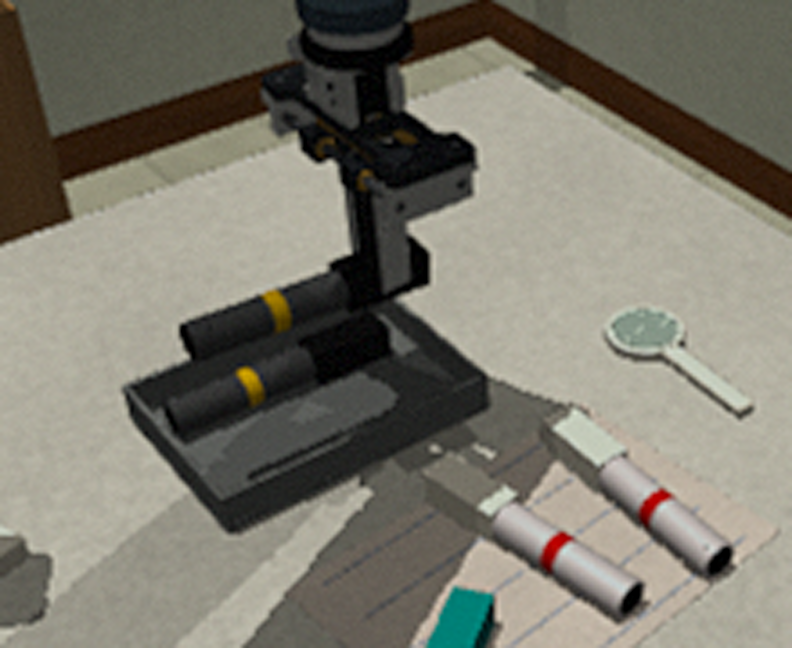

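jog_arm(
  moves=[
    [-1, [0.07, -0.02, 0.6], [0.03, 0, 0]],
    [-1, [0, 0, 0.6], [0, 0, 0]],
    [-1, [0, 0, 0.4], [0, 0, 0]],
    [-1, [0, 0, 0.22], [0, 0, 0]],
    [-1, [0, 0, 0.05], [0, 0, 0]],
    [-1, [0, 0, 0], [0, 0, 0]],
  ],
)

```text
t: 38.62
tool_pos: [0.5432, 0.3259, -0.0167]
tcp_rot: [-179.9, -0.3, -1.2]
ft_force: [0.1, 0.1, -1.5]
gripper_width: 0.0299
```

jog_arm(
  moves=[
    [-0.1, [0, 0, 0], [0, 0, 0]],
    [-0.1, [0, 0, 0], [0, 0, 0]],
    [-0.1, [0, 0, 0], [0, 0, 0]],
    [-0.1, [0, 0, -0.5], [0, 0, 0]],
    [-0.1, [0, 0, -0.9], [0, 0, 0]],
    [-0.1, [0, 0, -0.9], [0, 0, 0]],
    [0, [0, 0, -0.5], [0, 0, 0]],
    [0, [0, 0, 0], [0, 0, 0]],
  ],
)

```text
t: 39.62
tool_pos: [0.5439, 0.3263, 0.1539]
tcp_rot: [-179.8, -0.5, -1.2]
ft_force: [0.5, 0.0, 0.0]
gripper_width: 0.0468
```

```bash
python3 - <<'E'
from h import *
np.set_printoptions(precision=4,suppress=True)
c=cal("wrist");p,d=env.read_camera("wrist");cv2.imwrite("pics/w16.png",p[:,:,::-1])
X=cloud(d,"wrist",c);z=X[...,2]
m=(d>.2)&(X[...,1]>.26)&(X[...,1]<.46)&(X[...,0]<.62)&(z>.03)&(z<.06);print("over .03",m.sum(),np.percentile(X[m],[2,98],axis=0))
m=(d>.2)&(X[...,1]>.29)&(X[...,1]<.43)&(X[...,0]<.57)&(X[...,0]>.45)&(z>.015);print(np.percentile(z[m],[50,95,99]))
E
```

```text
over .03 6473 [[0.3934 0.2791 0.0304]
 [0.5972 0.4408 0.0363]]
[0.0346 0.036  0.0366]
```

View pics/w16.png

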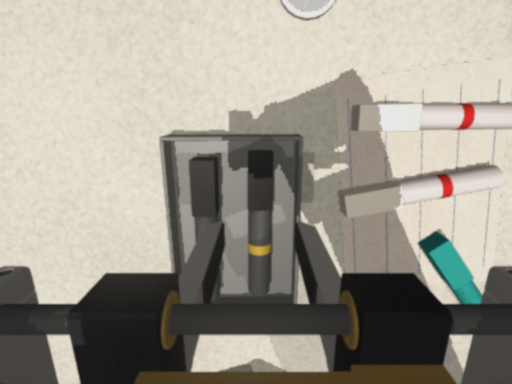

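jog_arm(
  moves=[
    [0, [0.4, 0.8, 0], [0, 0, -1]],
    [0, [0.4, 0.8, 0], [0, 0, -1]],
    [0, [0.4, 0.8, 0], [0, 0, -1]],
    [0, [0, 0, 0], [0, 0, -1]],
    [0, [0, 0, 0], [0, 0, -1]],
    [0, [0, 0, 0], [0, 0, -1]],
    [0, [0, 0, 0], [0, 0, -1]],
    [0, [0, 0, 0], [0, 0, -1]],
    [0, [0, 0, 0], [0, 0, -1]],
    [0, [0, 0, 0], [0, 0, -1]],
  ],
)

```text
t: 40.92
tool_pos: [0.619, 0.1852, 0.1472]
tcp_rot: [-179.9, 0.1, 38.9]
ft_force: [-0.2, -0.2, 0.2]
gripper_width: 0.0469
```

jog_arm(
  moves=[
    [0, [0, 0, 0], [0, 0, -1]],
    [0, [0, 0, 0], [0, 0, -1]],
    [0, [0, 0, 0], [0, 0, -1]],
    [0, [0, 0, 0], [0, 0, -1]],
    [0, [0, 0, 0], [0, 0, -1]],
    [0, [0, 0, 0], [0, 0, -1]],
    [0, [0, 0, 0], [0, 0, -1]],
    [0, [0, 0, 0], [0, 0, -1]],
    [0, [0, 0, 0], [0, 0, -1]],
    [0, [0, 0, 0], [0, 0, -1]],
  ],
)

```text
t: 42.18
tool_pos: [0.619, 0.1851, 0.1472]
tcp_rot: [-179.9, 0.0, 78.9]
ft_force: [-0.8, 0.0, 0.2]
gripper_width: 0.0468
```

jog_arm(
  moves=[
    [0, [0, 0, 0], [0, 0, -1]],
    [0, [0, 0, 0], [0, 0, -1]],
    [0, [0, 0, 0], [0, 0, -0.8]],
    [0, [0, 0, 0], [0, 0, 0]],
  ],
)

```text
t: 42.68
tool_pos: [0.6193, 0.1852, 0.1477]
tcp_rot: [-179.9, -0.0, 90.0]
ft_force: [0.4, -0.1, -0.4]
gripper_width: 0.0468
```

```bash
cat > tubes.py <<'E'
from h import *
np.set_printoptions(precision=4,suppress=True)
import sys
n=sys.argv[1] if len(sys.argv)>1 else "wrist"; f=sys.argv[2]
c=cal(n);p,d=env.read_camera(n);cv2.imwrite(f"pics/{f}.png",p[:,:,::-1])
X=cloud(d,n,c);z=X[...,2];hsv=cv2.cvtColor(p,cv2.COLOR_RGB2HSV)
mn=.25
m=(d>mn)&(z>.014)&(z<.04)&(X[...,1]>-.05)&(X[...,1]<.265)&(X[...,0]>.4)&(X[...,0]<.72)
k,lab,st,cen=cv2.connectedComponentsWithStats(m.astype(np.uint8))
for i in range(1,k):
    if st[i,4]<150:continue
    q=lab==i;Q=X[q][:,:2];sat=np.median(hsv[q][:,1]);b=cv2.minAreaRect((Q*1000).astype(np.float32))
    red=q&(hsv[...,1]>130)&((hsv[...,0]<10)|(hsv[...,0]>170))
    print("n",st[i,4],"sat",sat,"rect",np.round(b[0],1),np.round(b[1],1),round(b[2],2),"red",red.sum(),X[red][:,:2].mean(0)*1000 if red.sum() else None,"pix",np.round(cen[i]))
E
python3 tubes.py wrist w17; python3 tubes.py top t17; python3 -c "
from h import *
to_tool([.6131,.178,.1],90)"
```

```text
n 2756 sat 28.0 rect [521.6 147.9] [ 30.9 150.1] 9.88 red 103 [528.7894 100.0939] pix [177. 197.]
n 3309 sat 26.0 rect [614.5 118. ] [190.   29.8] 89.66 red 144 [613.7078  89.2905] pix [255. 224.]
n 1221 sat 147.0 rect [424.7  77.6] [75.3 30.1] 36.13 red 0 None pix [113. 257.]
n 310 sat 15.0 rect [612.4  81.4] [117.1  29.7] 88.85 red 15 [611.833   87.9241] pix [250. 178.]
n 300 sat 15.0 rect [530.2  89.5] [ 30.4 110.7] 8.43 red 19 [526.1922  98.099 ] pix [247. 203.]
n 185 sat 150.0 rect [424.1  78. ] [72.7 29.8] 36.24 red 0 None pix [249. 234.]
tcp [0.6198 0.1853 0.1487] rpy [ 1.7998e+02 -3.0000e-02  8.9940e+01] 
shift units [-0.122 -0.112  0.812] |s|mm 49.7 turn units [ 0.004 -0.008 -0.015]
```

View pics/w17.png

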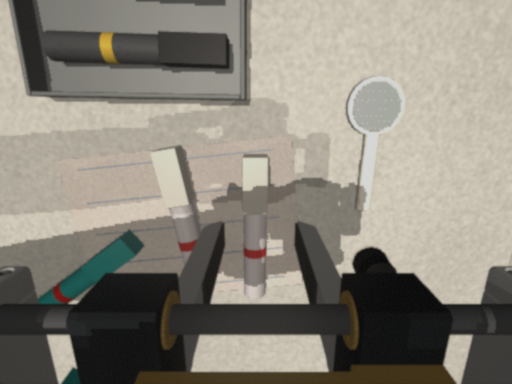

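```bash
python3 -c "
from h import *
to_tool([.6149,.178,-.027],89.7)"
```

```text
tcp [0.6198 0.1853 0.1487] rpy [ 1.7998e+02 -3.0000e-02  8.9940e+01] 
shift units [-0.123 -0.082  2.929] |s|mm 175.9 turn units [ 0.004 -0.008  0.06 ]
```

jog_arm(
  moves=[
    [0, [-0.12, -0.08, 0.7], [0, 0, 0.06]],
    [0, [0, 0, 0.7], [0, 0, 0]],
    [0, [0, 0, 0.6], [0, 0, 0]],
    [0, [0, 0, 0.4], [0, 0, 0]],
    [0, [0, 0, 0], [0, 0, 0]],
  ],
)

```text
t: 43.4
tool_pos: [0.614, 0.178, 0.0037]
tcp_rot: [-179.9, -0.0, 89.7]
ft_force: [0.0, -0.7, 0.1]
gripper_width: 0.0471
```

```bash
python3 tubes.py wrist w18; python3 -c "
from h import *
to_tool([.6149,.178,-.027],89.7)
p,d=env.read_camera('side');crop(p,180,120,340,260,5,'pics/s18.png')"
```

```text
tcp [0.6156 0.1782 0.0057] rpy [ 1.7994e+02 -4.0000e-02  8.9730e+01] 
shift units [-0.004 -0.012  0.545] |s|mm 32.7 turn units [ 0.015 -0.01   0.007]
```

View pics/s18.png

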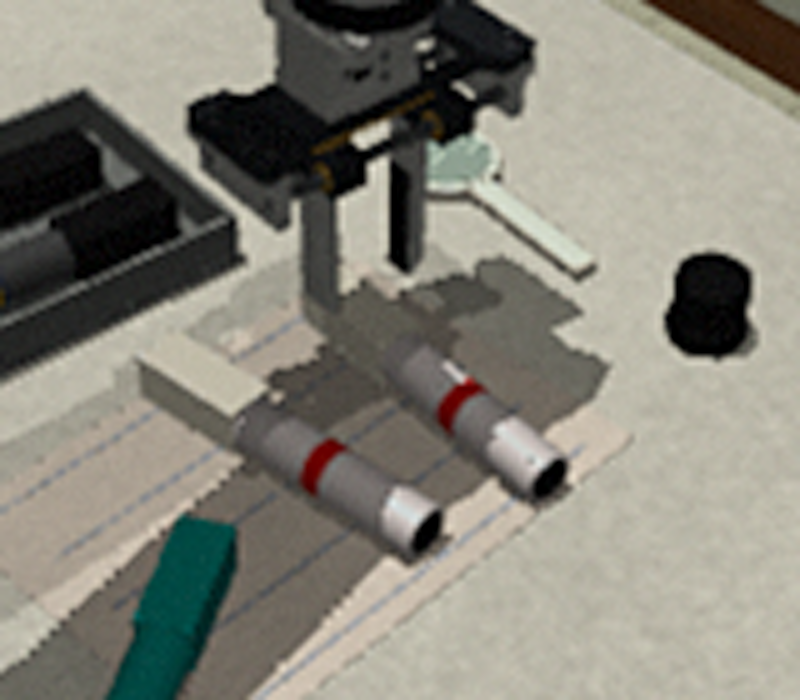

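jog_arm(
  moves=[
    [0, [0, -0.01, 0.3], [0, 0, 0]],
    [0, [0, 0, 0.24], [0, 0, 0]],
    [0, [0, 0, 0], [0, 0, 0]],
    [-1, [0, 0, 0], [0, 0, 0]],
    [-1, [0, 0, 0], [0, 0, 0]],
    [-1, [0, 0, 0], [0, 0, 0]],
    [-1, [0, 0, 0], [0, 0, 0]],
  ],
  squeeze=45,
)

```text
t: 44.38
tool_pos: [0.6162, 0.1785, -0.0253]
tcp_rot: [179.8, -0.1, 89.7]
ft_force: [-1.0, 0.3, 1.9]
gripper_width: 0.0298
```

jog_arm(
  moves=[
    [-1, [0, 0, -0.2], [0, 0, 0]],
    [-1, [0, 0, -0.5], [0, 0, 0]],
    [-1, [0, 0, -0.7], [0, 0, 0]],
    [-1, [0, 0, -0.7], [0, 0, 0]],
    [-1, [0, 0, 0], [0, 0, 0]],
  ],
)

```text
t: 45.0
tool_pos: [0.6186, 0.1786, 0.1051]
tcp_rot: [179.3, -0.1, 89.8]
ft_force: [-0.1, -0.4, -1.9]
gripper_width: 0.0297
```

```bash
python3 -c "
from h import *
to_tool([.6696,-.0717,.06],73.35)
print(atz((257,132),.042,'top'),atz((316,130),.004,'top'))"
```

```text
tcp [0.6186 0.1786 0.1051] rpy [ 1.7931e+02 -1.1000e-01  8.9750e+01] 
shift units [-4.169  0.858  0.753] |s|mm 259.4 turn units [ 0.166 -0.051  4.101]
[0.7660663  0.05890604 0.042     ] [ 0.78694576 -0.14302431  0.004     ]
```

jog_arm(
  moves=[
    [-1, [-0.6, 0.12, 0], [0, 0, 0]],
    [-1, [-0.6, 0.12, 0], [0, 0, 0]],
    [-1, [-0.6, 0.12, 0], [0, 0, 0]],
    [-1, [-0.6, 0.12, 0], [0, 0, 0]],
    [-1, [-0.6, 0.12, 0], [0, 0, 0]],
    [-1, [-0.6, 0.12, 0], [0, 0, 0]],
    [-1, [-0.57, 0.13, 0], [0, 0, 1]],
    [-1, [0, 0, 0], [0.17, -0.05, 1]],
    [-1, [0, 0, 0], [0, 0, 1]],
    [-1, [0, 0, 0], [0, 0, 1.0]],
  ],
)

```text
t: 46.25
tool_pos: [0.6639, -0.072, 0.0974]
tcp_rot: [-179.3, 0.2, 73.6]
ft_force: [0.1, 0.8, -2.9]
gripper_width: 0.0292
```

```bash
python3 -c "
from h import *
to_tool([.6696,-.0717,.0217],73.35)"
```

```text
tcp [ 0.6639 -0.072   0.0974] rpy [-179.3     0.22   73.6 ] 
shift units [0.036 0.105 1.26 ] |s|mm 75.9 turn units [-0.175  0.055  0.063]
```

jog_arm(
  moves=[
    [-1, [0.04, 0.1, 0.6], [-0.08, 0.02, 0.06]],
    [-1, [0, 0, 0.5], [0, 0, 0]],
    [-1, [0, 0, 0.16], [0, 0, 0]],
    [-1, [0, 0, 0], [0, 0, 0]],
    [-1, [0, 0, 0], [0, 0, 0]],
  ],
)

```text
t: 46.88
tool_pos: [0.6724, -0.0719, 0.0258]
tcp_rot: [-180.0, 0.1, 73.5]
ft_force: [-0.5, 0.5, -2.7]
gripper_width: 0.0298
```

```bash
cat > held.py <<'E'
from h import *
import sys
np.set_printoptions(precision=4,suppress=True)
def held(n,f,x0,lo=.01,hi=.3):
    c=cal(n);p,d=env.read_camera(n);X=cloud(d,n,c);S=inb(X)
    cv2.imwrite(f"pics/{f}.png",p[:,:,::-1])
    hsv=cv2.cvtColor(p,cv2.COLOR_RGB2HSV)
    m=(d>.05)&(abs(S[...,0]-x0)<.02)&(S[...,1]>lo)&(S[...,1]<hi)&(S[...,2]>.03)&(S[...,2]<.11)
    r=m&(hsv[...,1]>130)&((hsv[...,0]<10)|(hsv[...,0]>170))
    print(n,"pts",m.sum())
    if r.sum():print(" red",r.sum(),"mean",S[r].mean(0),"out range",np.percentile(S[r][:,1],[1,99]),"x range",np.percentile(S[r][:,0],[1,99]))
    for a in np.arange(lo,hi,.02):
        q=m&(S[...,1]>=a)&(S[...,1]<a+.02)
        if q.sum()>8:print(f"  out {a:.3f} n {q.sum()} ztop {np.percentile(S[q][:,2],97):.4f} x {np.percentile(S[q][:,0],2):.4f} {np.percentile(S[q][:,0],98):.4f}")
    return p,d
if __name__=="__main__":
    x0=float(sys.argv[1]);P,R=pose();print("tcp in bore frame",inb(P),R.as_euler("xyz",degrees=True))
    for n in("top","side"):
        p,d=held(n,f"{sys.argv[2]}_{n}",x0)
        if n=="side":crop(p,220,130,440,310,3.6,f"pics/{sys.argv[2]}_sc.png")
        if n=="top":crop(p,270,140,400,250,6,f"pics/{sys.argv[2]}_tc.png")
E
python3 held.py .068 h19
```

```text
tcp in bore frame [0.0706 0.1806 0.0258] [-179.973     0.1338   73.5117]
top pts 196
 red 9 mean [0.0692 0.0887 0.0799] out range [0.0867 0.0914] x range [0.06   0.0793]
  out 0.010 n 13 ztop 0.0805 x 0.0560 0.0824
  out 0.030 n 58 ztop 0.0834 x 0.0548 0.0829
  out 0.050 n 58 ztop 0.0836 x 0.0541 0.0837
  out 0.070 n 60 ztop 0.0850 x 0.0553 0.0835
side pts 734
 red 58 mean [0.0654 0.0928 0.0757] out range [0.086  0.1321] x range [0.0561 0.0843]
  out 0.050 n 18 ztop 0.0773 x 0.0550 0.0621
  out 0.070 n 103 ztop 0.0811 x 0.0558 0.0792
  out 0.090 n 99 ztop 0.0816 x 0.0563 0.0815
  out 0.110 n 96 ztop 0.0810 x 0.0564 0.0816
  out 0.130 n 117 ztop 0.0817 x 0.0562 0.0845
  out 0.150 n 130 ztop 0.0848 x 0.0500 0.0865
  out 0.170 n 134 ztop 0.1079 x 0.0487 0.0879
  out 0.190 n 29 ztop 0.0818 x 0.0564 0.0866
```

View pics/h19_sc.png

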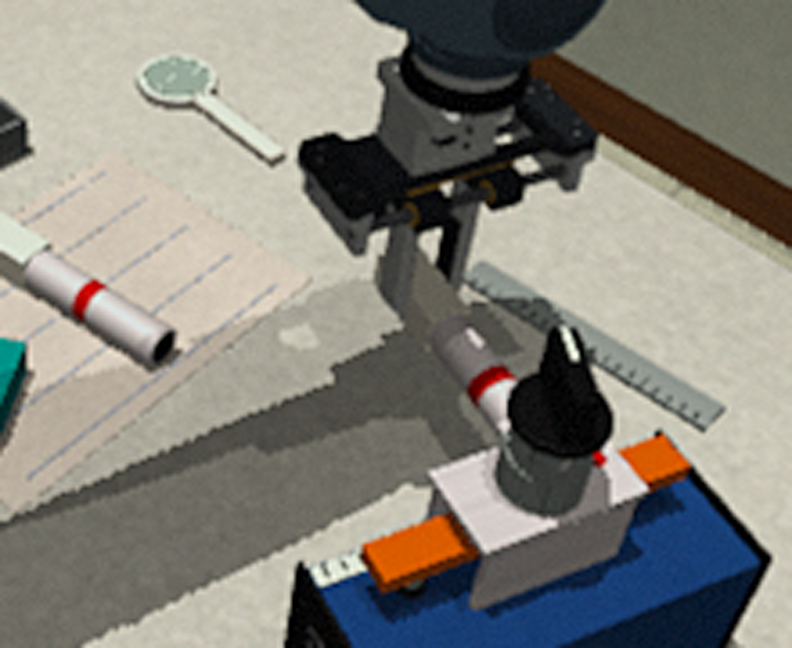

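View pics/h19_tc.png

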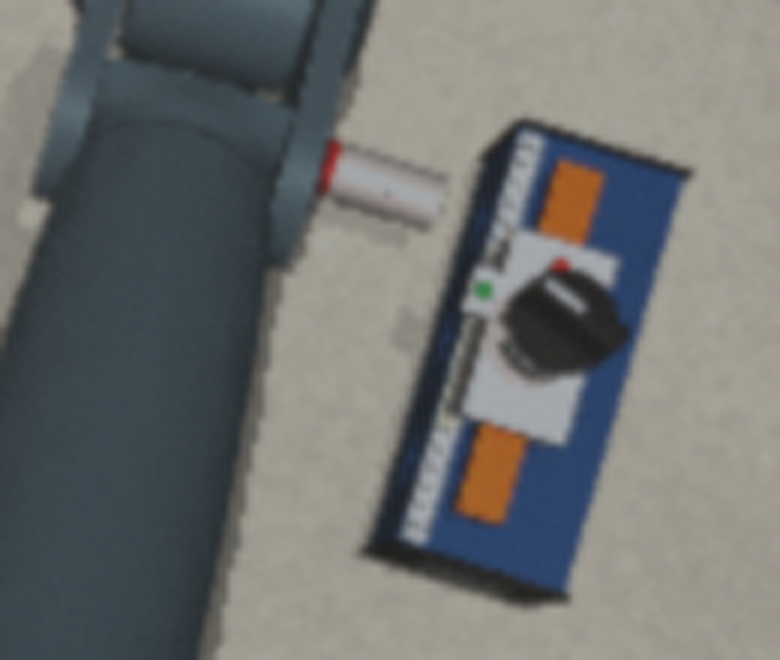

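jog_arm(
  moves=[
    [-1, [0, -0.035, 0.065], [0, -0.03, 0.04]],
    [-1, [0, 0, 0], [0, 0, 0]],
  ],
)

```text
t: 47.22
tool_pos: [0.669, -0.0709, 0.0204]
tcp_rot: [-179.8, 0.3, 73.4]
ft_force: [0.6, -0.0, -1.6]
gripper_width: 0.0296
```

```bash
python3 held.py .068 h20 | head -4
```

```text
tcp in bore frame [0.0671 0.1806 0.0204] [-179.8151    0.2593   73.3563]
top pts 195
 red 12 mean [0.0662 0.0887 0.0727] out range [0.0866 0.0916] x range [0.0543 0.0782]
  out 0.010 n 14 ztop 0.0779 x 0.0513 0.0758
```

jog_arm(
  moves=[
    [-1, [-0.1, 0.015, -0.02], [0, 0, 0]],
    [-1, [-0.1, 0, 0], [0, 0, 0]],
    [-1, [-0.1, 0, 0], [0, 0, 0]],
    [-1, [-0.1, 0, 0], [0, 0, 0]],
    [-1, [-0.1, 0, 0], [0, 0, 0]],
    [-1, [-0.1, 0, 0], [0, 0, 0]],
  ],
)

```text
t: 48.08
tool_pos: [0.6598, -0.1062, 0.0219]
tcp_rot: [-179.8, 0.3, 73.3]
ft_force: [1.0, -0.2, -1.9]
gripper_width: 0.0296
```

```bash
python3 held.py .068 h21;  python3 -c "
from h import *
print(env.observe()['ft_force'])"
```

```text
tcp in bore frame [0.0685 0.1441 0.0219] [-179.8496    0.2558   73.3493]
top pts 119
  out 0.010 n 57 ztop 0.0799 x 0.0523 0.0804
  out 0.030 n 57 ztop 0.0800 x 0.0530 0.0801
side pts 612
 red 5 mean [0.0663 0.0915 0.0742] out range [0.0554 0.1436] x range [0.0526 0.0852]
  out 0.050 n 30 ztop 0.0756 x 0.0526 0.0631
  out 0.070 n 98 ztop 0.0769 x 0.0541 0.0772
  out 0.090 n 123 ztop 0.0775 x 0.0546 0.0824
  out 0.110 n 130 ztop 0.0783 x 0.0541 0.0835
  out 0.130 n 181 ztop 0.1070 x 0.0489 0.0875
  out 0.150 n 31 ztop 0.1009 x 0.0547 0.0859
  out 0.170 n 19 ztop 0.0766 x 0.0549 0.0609
[ 0.46364369  0.3573762  -1.5315859 ]
```

View pics/h21_tc.png

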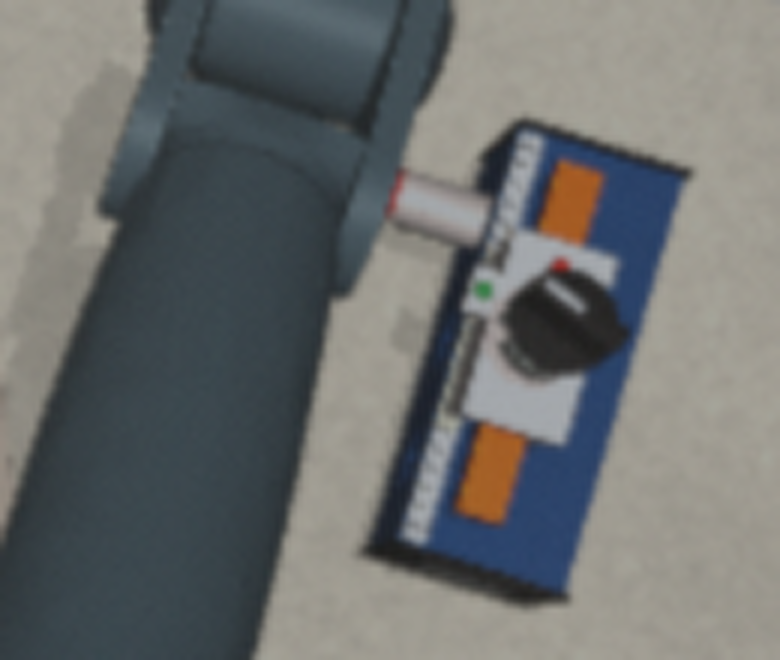

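jog_arm(
  moves=[
    [-1, [-0.1, 0, 0], [0, 0, 0]],
    [-1, [-0.1, 0, 0], [0, 0, 0]],
    [-1, [-0.1, 0, 0], [0, 0, 0]],
    [-1, [-0.1, 0, 0], [0, 0, 0]],
    [-1, [-0.1, 0, 0], [0, 0, 0]],
    [-1, [-0.1, 0, 0], [0, 0, 0]],
    [-1, [-0.1, 0, 0], [0, 0, 0]],
    [-1, [0, 0, 0], [0, 0, 0]],
  ],
)

```text
t: 49.18
tool_pos: [0.6478, -0.1466, 0.0222]
tcp_rot: [-179.9, 0.3, 73.3]
ft_force: [-0.7, 0.2, -2.4]
gripper_width: 0.0296
```

```bash
python3 held.py .068 h22;  python3 -c "
from h import *
print(env.observe()['ft_force'])
p,d=env.read_camera('wrist');cv2.imwrite('pics/w22.png',p[:,:,::-1])"
```

```text
tcp in bore frame [0.0686 0.102  0.0222] [-179.8515    0.2624   73.3189]
top pts 0
side pts 394
  out 0.050 n 41 ztop 0.0773 x 0.0533 0.0619
  out 0.070 n 126 ztop 0.0787 x 0.0538 0.0834
  out 0.090 n 179 ztop 0.1081 x 0.0484 0.0874
  out 0.110 n 31 ztop 0.0770 x 0.0549 0.0863
  out 0.130 n 17 ztop 0.0774 x 0.0553 0.0602
[ 0.64131547  0.53691686 -2.59980658]
```

View pics/h22_sc.png

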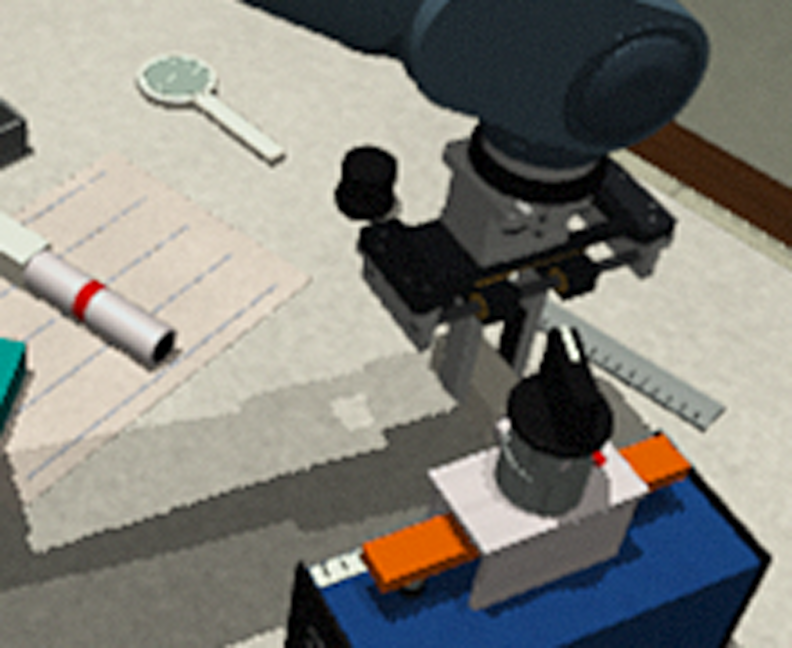

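View pics/w22.png

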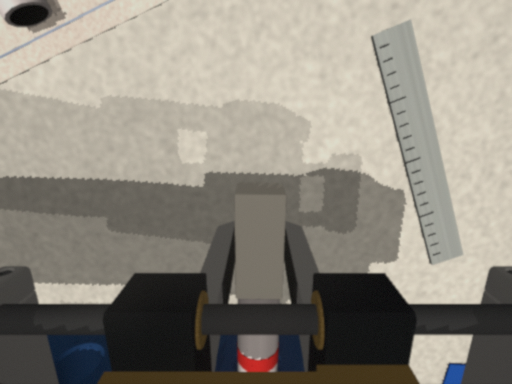

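jog_arm(
  moves=[
    [-1, [-0.06, 0, 0], [0, 0, 0]],
    [-1, [-0.05, 0, 0], [0, 0, 0]],
    [-1, [0, 0, 0], [0, 0, 0]],
    [-1, [0, 0, 0], [0, 0, 0]],
  ],
)

```text
t: 49.82
tool_pos: [0.646, -0.1524, 0.0222]
tcp_rot: [-179.8, 0.3, 73.4]
ft_force: [-0.1, -1.3, -2.3]
gripper_width: 0.0295
```

```bash
cat > meas.py <<'E'
from h import *
import sys
np.set_printoptions(precision=4,suppress=True)
x0=float(sys.argv[1]);c=cal("wrist");P,R=pose();p,d=env.read_camera("wrist");cv2.imwrite(f"pics/{sys.argv[2]}.png",p[:,:,::-1])
print("tcp",inb(P),env.observe()["ft_force"])
X=cloud(d,"wrist",c);S=inb(X);hsv=cv2.cvtColor(p,cv2.COLOR_RGB2HSV)
m=(d>.1)&(abs(S[...,0]-x0)<.02)&(S[...,1]>-.01)&(S[...,1]<.2)&(S[...,2]>.045)&(S[...,2]<.1)
q=m&(abs(S[...,0]-x0)<.01)&(S[...,2]>.065);print("tail out (top edge)",np.percentile(S[q][:,1],[90,98,100]))
q=m&(S[...,1]>.08)&(S[...,1]<.125);print("block x",np.percentile(S[q][:,0],[2,98]),"ztop",np.percentile(S[q][:,2],[50,95]))
r=m&(hsv[...,1]>130)&((hsv[...,0]<10)|(hsv[...,0]>170))&(S[...,1]<.05)
if r.sum():print("red",r.sum(),"out",np.percentile(S[r][:,1],[0,2,50,98,100]),"x",np.percentile(S[r][:,0],[2,98]),"z",S[r][:,2].max())
E
python3 meas.py .068 w23
```

```text
tcp [0.0686 0.0959 0.0222] [ 0.6026  0.23   -2.4339]
tail out (top edge) [0.1257 0.1307 0.1311]
block x [0.0497 0.0864] ztop [0.0775 0.0927]
red 519 out [-0.0078 -0.0014  0.0071  0.0128  0.0137] x [0.0524 0.0822] z 0.07885022305908809
```

jog_arm(
  moves=[
    [-1, [-0.01, 0, 0.01], [0, 0, 0]],
    [-0.1, [0, 0, 0], [0, 0, 0]],
    [-0.1, [0, 0, 0], [0, 0, 0]],
    [-0.1, [0, 0, 0], [0, 0, 0]],
    [-0.1, [0, 0, -0.4], [0, 0, 0]],
    [-0.1, [0, 0, -0.8], [0, 0, 0]],
    [0, [0, 0, -0.8], [0, 0, 0]],
    [0, [0, 0, -0.6], [0, 0, 0]],
    [0, [0, 0, 0], [0, 0, 0]],
  ],
)

```text
t: 51.0
tool_pos: [0.6487, -0.1533, 0.182]
tcp_rot: [179.7, 0.3, 73.4]
ft_force: [-0.3, 0.3, 0.0]
gripper_width: 0.0469
```

```bash
python3 meas.py .068 w24; python3 tubes.py wrist w25; python3 tubes.py top t25
```

```text
tcp [0.0714 0.0959 0.182 ] [-1.1802  0.1394 -1.1592]
tail out (top edge) [0.1188 0.1292 0.1308]
block x [0.0542 0.0828] ztop [0.072  0.0733]
red 173 out [0.0013 0.0024 0.0073 0.0124 0.0127] x [0.0537 0.0814] z 0.07705538665322274
n 1482 sat 23.0 rect [536.  64.] [29.5 61.9] 9.49 red 0 None pix [112.  25.]
n 2332 sat 168.0 rect [423.6  75.8] [77.6 33.4] 35.69 red 0 None pix [19. 39.]
n 520 sat 11.0 rect [524.  128.1] [ 30.8 190.1] 9.97 red 20 [526.78    98.0862] pix [234. 205.]
n 183 sat 154.0 rect [423.9  77.8] [72.  29.9] 36.18 red 0 None pix [249. 234.]
```

View pics/w24.png

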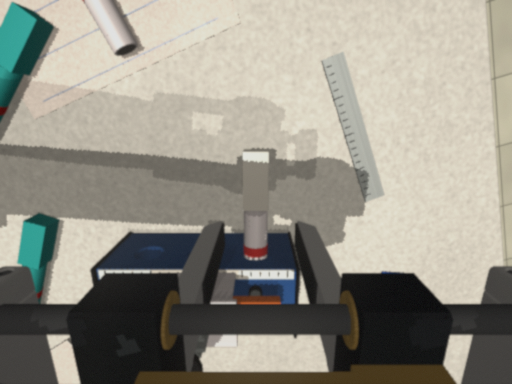

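View pics/t25.png

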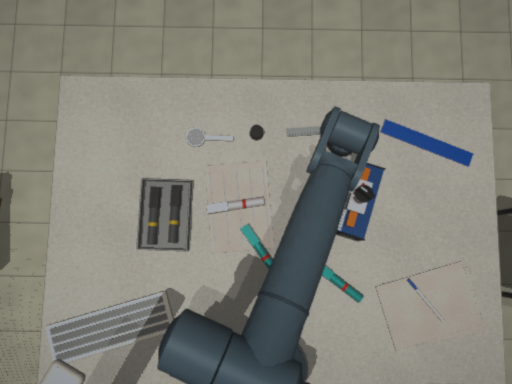

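```bash
python3 -c "
from h import *
to_tool([.5137,.1872,.1],99.9)"
```

```text
tcp [ 0.6455 -0.152   0.1757] rpy [-179.69    0.24   73.35] 
shift units [ 4.793 -3.717  1.262] |s|mm 371.7 turn units [-0.091  0.041 -6.637]
```

jog_arm(
  moves=[
    [0, [0.6, -0.46, 0.1], [-0.09, 0.04, 0]],
    [0, [0.6, -0.46, 0.1], [0, 0, 0]],
    [0, [0.6, -0.46, 0.1], [0, 0, 0]],
    [0, [0.6, -0.46, 0.1], [0, 0, 0]],
    [0, [0.6, -0.46, 0.1], [0, 0, 0]],
    [0, [0.6, -0.46, 0.1], [0, 0, 0]],
    [0, [0.6, -0.46, 0.1], [0, 0, 0]],
    [0, [0.6, -0.49, 0.1], [0, 0, 0]],
    [0, [0, 0, 0], [0, 0, -1]],
    [0, [0, 0, 0], [0, 0, -1]],
  ],
)

```text
t: 52.4
tool_pos: [0.5138, 0.1876, 0.1259]
tcp_rot: [-180.0, 0.2, 81.6]
ft_force: [1.3, 0.1, -0.6]
gripper_width: 0.0469
```

jog_arm(
  moves=[
    [0, [0, 0, 0], [0, 0, -1]],
    [0, [0, 0, 0], [0, 0, -1]],
    [0, [0, 0, 0], [0, 0, -1]],
    [0, [0, 0, 0], [0, 0, -1]],
    [0, [0, 0, 0], [0, 0, -0.65]],
    [0, [0, 0, 0], [0, 0, 0]],
  ],
)

```text
t: 53.15
tool_pos: [0.5145, 0.1869, 0.1264]
tcp_rot: [-179.9, 0.2, 99.9]
ft_force: [-0.5, -1.1, -0.4]
gripper_width: 0.0467
```

```bash
python3 tubes.py wrist w26;python3 -c "
from h import *
to_tool([.5137,.1872,-.027],99.9)"
```

```text
n 3767 sat 26.0 rect [524.4 127.9] [ 29.9 190.6] 9.64 red 171 [529.1493  99.8575] pix [258. 223.]
n 1223 sat 151.0 rect [426.9  79.8] [68.3 30.2] 36.17 red 0 None pix [172. 254.]
tcp [0.5147 0.187  0.1267] rpy [-179.97    0.18   99.91] 
shift units [ 0.014 -0.014  2.561] |s|mm 153.7 turn units [-0.006  0.044  0.002]
```

View pics/w26.png

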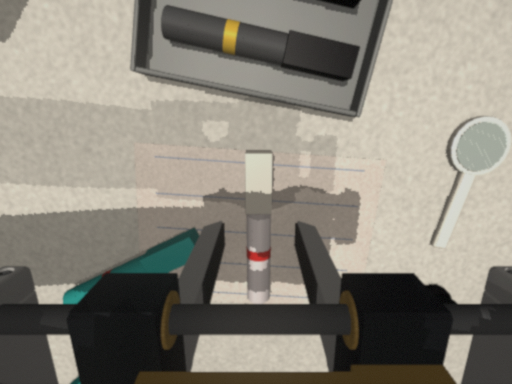

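jog_arm(
  moves=[
    [0, [0.01, -0.01, 0.7], [0, 0.04, 0.06]],
    [0, [0, 0, 0.7], [0, 0, 0]],
    [0, [0, 0, 0.6], [0, 0, 0]],
    [0, [0, 0, 0.4], [0, 0, 0]],
    [0, [0, 0, 0.15], [0, 0, 0]],
    [0, [0, 0, 0], [0, 0, 0]],
  ],
)

```text
t: 53.95
tool_pos: [0.5151, 0.1875, -0.025]
tcp_rot: [179.9, 0.0, 99.7]
ft_force: [-0.9, -0.2, 0.9]
gripper_width: 0.0475
```

jog_arm(
  moves=[
    [-1, [0, 0, 0], [0, 0, 0]],
    [-1, [0, 0, 0], [0, 0, 0]],
    [-1, [0, 0, 0], [0, 0, 0]],
    [-1, [0, 0, 0], [0, 0, 0]],
    [-1, [0, 0, -0.2], [0, 0, 0]],
    [-1, [0, 0, -0.5], [0, 0, 0]],
    [-1, [0, 0, -0.7], [0, 0, 0]],
    [-1, [0, 0, -0.7], [0, 0, 0]],
    [-1, [0, 0, 0], [0, 0, 0]],
  ],
  squeeze=45,
)

```text
t: 55.08
tool_pos: [0.5181, 0.188, 0.1054]
tcp_rot: [179.4, 0.0, 99.7]
ft_force: [0.7, -0.5, -2.8]
gripper_width: 0.0295
```

```bash
python3 -c "
from h import *
t=B1-.067*XB+.18*OUT
print(t);to_tool([t[0],t[1],.0217],73.35)
p,d=env.read_camera('side');crop(p,180,120,340,260,5,'pics/s27.png')"
```

```text
[ 0.54041805 -0.03282801]
tcp [0.5181 0.188  0.1054] rpy [1.7938e+02 3.0000e-02 9.9720e+01] 
shift units [-3.69  -0.269  1.393] |s|mm 237.2 turn units [ 0.154 -0.029  6.591]
```

View pics/s27.png

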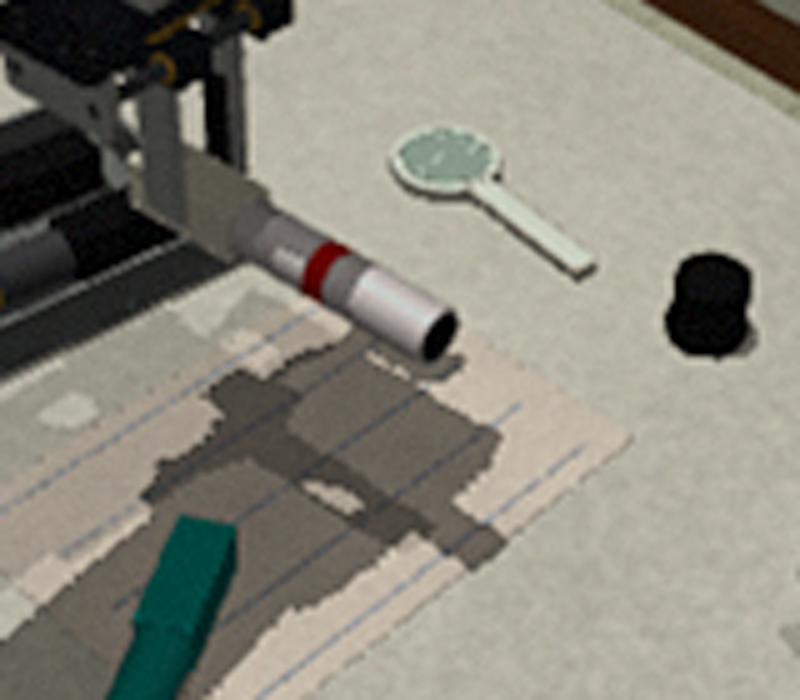

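jog_arm(
  moves=[
    [-1, [-0.61, -0.045, 0], [0.15, -0.03, 0]],
    [-1, [-0.61, -0.045, 0], [0, 0, 0]],
    [-1, [-0.61, -0.045, 0], [0, 0, 0]],
    [-1, [-0.61, -0.045, 0], [0, 0, 0]],
    [-1, [-0.61, -0.045, 0], [0, 0, 0]],
    [-1, [-0.61, -0.045, 0], [0, 0, 0]],
    [-1, [0, 0, 0], [0, 0, 1]],
    [-1, [0, 0, 0], [0, 0, 1]],
    [-1, [0, 0, 0], [0, 0, 1]],
    [-1, [0, 0, 0], [0, 0, 1]],
  ],
)

```text
t: 56.38
tool_pos: [0.5343, -0.0312, 0.0989]
tcp_rot: [-179.3, 0.2, 83.6]
ft_force: [1.1, -0.4, -1.9]
gripper_width: 0.0297
```

jog_arm(
  moves=[
    [-1, [0, 0, 0], [0, 0, 1]],
    [-1, [0, 0, 0], [0, 0, 1]],
    [-1, [0, 0, 0], [0, 0, 0.6]],
    [-1, [0, 0, 0], [0, 0, 0]],
  ],
)

```text
t: 56.88
tool_pos: [0.5346, -0.0312, 0.0994]
tcp_rot: [-179.4, 0.3, 73.3]
ft_force: [0.6, -0.7, -2.1]
gripper_width: 0.0298
```

```bash
python3 -c "
from h import *
t=B1-.0672*XB+.18*OUT
print(t);to_tool([t[0],t[1],.0217],73.35)"
```

```text
[ 0.54022653 -0.03277037]
tcp [ 0.5346 -0.0312  0.0994] rpy [-179.41    0.33   73.34] 
shift units [0.01  0.111 1.294] |s|mm 78.0 turn units [-0.148  0.083 -0.003]
```

jog_arm(
  moves=[
    [-1, [0.01, 0.08, 0.6], [-0.08, 0.06, 0]],
    [-1, [0, 0, 0.5], [0, 0, 0]],
    [-1, [0, 0, 0.18], [0, 0, 0]],
    [-1, [0, 0, 0], [0, 0, 0]],
    [-1, [0, 0, 0], [0, 0, 0]],
  ],
)

```text
t: 57.5
tool_pos: [0.5417, -0.0329, 0.0262]
tcp_rot: [179.9, 0.1, 73.3]
ft_force: [-0.8, -0.2, -2.3]
gripper_width: 0.0292
```

```bash
python3 held.py -.068 h28
```

```text
tcp in bore frame [-0.0657  0.1803  0.0262] [179.9078   0.0862  73.3265]
top pts 204
 red 6 mean [-0.0631  0.0887  0.0772] out range [0.0875 0.0907] x range [-0.0697 -0.0557]
  out 0.010 n 11 ztop 0.0819 x -0.0792 -0.0539
  out 0.030 n 59 ztop 0.0833 x -0.0812 -0.0532
  out 0.050 n 57 ztop 0.0817 x -0.0809 -0.0526
  out 0.070 n 57 ztop 0.0815 x -0.0811 -0.0529
side pts 1110
 red 63 mean [-0.0689  0.0903  0.0746] out range [0.0243 0.1291] x range [-0.0798 -0.0508]
  out 0.010 n 100 ztop 0.0791 x -0.0797 -0.0526
  out 0.030 n 125 ztop 0.0795 x -0.0803 -0.0551
  out 0.050 n 116 ztop 0.0806 x -0.0798 -0.0546
  out 0.070 n 117 ztop 0.0797 x -0.0798 -0.0539
  out 0.090 n 105 ztop 0.0795 x -0.0797 -0.0533
  out 0.110 n 103 ztop 0.0801 x -0.0797 -0.0540
  out 0.130 n 118 ztop 0.0800 x -0.0794 -0.0504
  out 0.150 n 133 ztop 0.0875 x -0.0832 -0.0506
  out 0.170 n 151 ztop 0.1081 x -0.0875 -0.0482
  out 0.190 n 38 ztop 0.0813 x -0.0633 -0.0495
```

View pics/h28_sc.png

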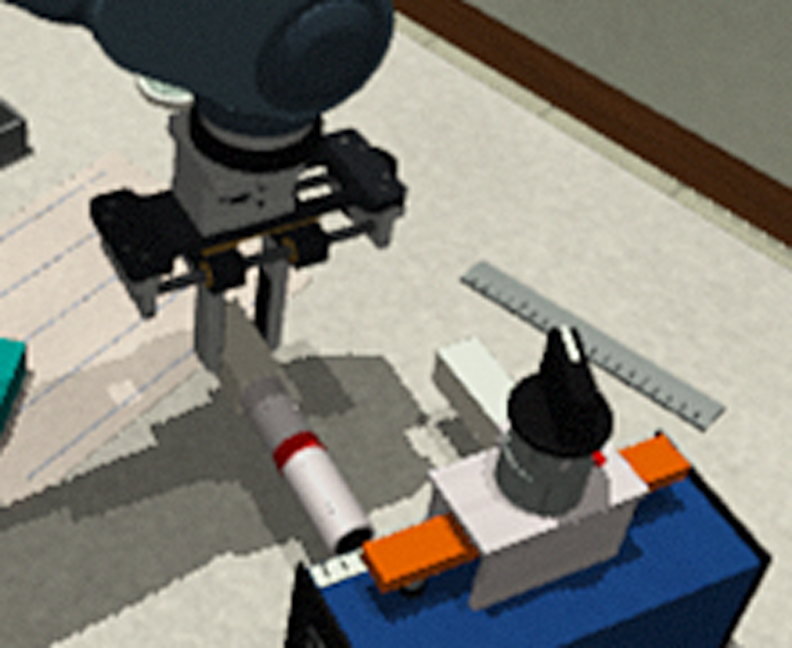

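jog_arm(
  moves=[
    [-1, [0, -0.025, 0.065], [0.02, -0.02, 0]],
    [-1, [0, 0, 0], [0, 0, 0]],
    [-1, [0, 0, 0], [0, 0, 0]],
  ],
)

```text
t: 57.98
tool_pos: [0.5393, -0.0322, 0.0212]
tcp_rot: [-179.9, 0.2, 73.3]
ft_force: [-0.5, -0.1, -1.8]
gripper_width: 0.0297
```

```bash
python3 held.py -.068 h29|grep -v side
```

```text
tcp in bore frame [-0.0683  0.1803  0.0212] [-179.8967    0.1674   73.3168]
top pts 207
 red 9 mean [-0.0665  0.089   0.0726] out range [0.0868 0.091 ] x range [-0.076  -0.0591]
  out 0.010 n 13 ztop 0.0792 x -0.0830 -0.0564
  out 0.030 n 58 ztop 0.0791 x -0.0839 -0.0559
  out 0.050 n 58 ztop 0.0775 x -0.0834 -0.0555
  out 0.070 n 58 ztop 0.0793 x -0.0827 -0.0553
  out 0.090 n 9 ztop 0.0756 x -0.0799 -0.0566
 red 64 mean [-0.0709  0.0869  0.069 ] out range [0.0242 0.0977] x range [-0.0822 -0.0549]
  out 0.010 n 85 ztop 0.0743 x -0.0817 -0.0563
  out 0.030 n 124 ztop 0.0755 x -0.0825 -0.0572
  out 0.050 n 116 ztop 0.0750 x -0.0824 -0.0566
  out 0.070 n 114 ztop 0.0751 x -0.0822 -0.0575
  out 0.090 n 108 ztop 0.0750 x -0.0821 -0.0561
  out 0.110 n 98 ztop 0.0741 x -0.0820 -0.0559
  out 0.130 n 126 ztop 0.0754 x -0.0818 -0.0532
  out 0.150 n 132 ztop 0.0941 x -0.0863 -0.0513
  out 0.170 n 166 ztop 0.1081 x -0.0876 -0.0489
  out 0.190 n 37 ztop 0.0760 x -0.0680 -0.0518
```

jog_arm(
  moves=[
    [-1, [-0.1, 0.005, -0.015], [0, 0, 0]],
    [-1, [-0.1, 0, 0], [0, 0, 0]],
    [-1, [-0.1, 0, 0], [0, 0, 0]],
    [-1, [-0.1, 0, 0], [0, 0, 0]],
    [-1, [-0.1, 0, 0], [0, 0, 0]],
    [-1, [-0.1, 0, 0], [0, 0, 0]],
  ],
)

```text
t: 58.82
tool_pos: [0.5291, -0.0672, 0.0222]
tcp_rot: [-179.9, 0.2, 73.3]
ft_force: [-0.1, -1.1, -1.6]
gripper_width: 0.0295
```

jog_arm(
  moves=[
    [-1, [-0.1, 0, 0], [0, 0, 0]],
    [-1, [-0.1, 0, 0], [0, 0, 0]],
    [-1, [-0.1, 0, 0], [0, 0, 0]],
    [-1, [-0.1, 0, 0], [0, 0, 0]],
    [-1, [-0.1, 0, 0], [0, 0, 0]],
    [-1, [-0.1, 0, 0], [0, 0, 0]],
    [-1, [-0.1, 0, 0], [0, 0, 0]],
    [-1, [0, 0, 0], [0, 0, 0]],
  ],
)

```text
t: 59.82
tool_pos: [0.5171, -0.1074, 0.0223]
tcp_rot: [-179.9, 0.2, 73.3]
ft_force: [-0.2, -0.4, -3.2]
gripper_width: 0.0297
```

```bash
python3 meas.py -.068 w30
```

```text
tcp [-0.0678  0.1018  0.0223] [ 0.3871 -0.862  -1.2028]
tail out (top edge) [0.1315 0.1371 0.1375]
block x [-0.0864 -0.0495] ztop [0.076  0.0928]
red 523 out [-0.0017  0.0077  0.0133  0.0194  0.0198] x [-0.0827 -0.0539] z 0.07768661361244371
```

View pics/w30.png

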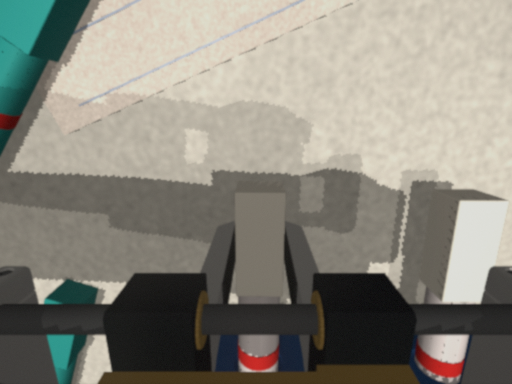

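jog_arm(
  moves=[
    [-1, [-0.06, 0, 0], [0, 0, 0]],
    [-1, [-0.06, 0, 0], [0, 0, 0]],
    [-1, [0, 0, 0.01], [0, 0, 0]],
    [-1, [0, 0, 0], [0, 0, 0]],
  ],
)

```text
t: 60.38
tool_pos: [0.5152, -0.1142, 0.0219]
tcp_rot: [-179.9, 0.2, 73.3]
ft_force: [-1.5, -1.0, -0.9]
gripper_width: 0.0297
```

```bash
python3 meas.py -.068 w31
```

```text
tcp [-0.0677  0.0948  0.0219] [-1.228  -0.4099 -1.7656]
tail out (top edge) [0.1243 0.13   0.1306]
block x [-0.0864 -0.0495] ztop [0.0756 0.0924]
red 541 out [-0.0093  0.0001  0.0062  0.0121  0.0128] x [-0.0825 -0.054 ] z 0.07744329136237285
```

jog_arm(
  moves=[
    [-0.1, [0, 0, 0], [0, 0, 0]],
    [-0.1, [0, 0, 0], [0, 0, 0]],
    [-0.1, [0, 0, 0], [0, 0, 0]],
    [-0.1, [0, 0, -0.4], [0, 0, 0]],
    [-0.1, [0, 0, -0.8], [0, 0, 0]],
    [0, [0, 0, -0.8], [0, 0, 0]],
    [0, [0, 0, -0.9], [0, 0, 0]],
    [0, [0, 0, -0.9], [0, 0, 0]],
    [0, [0, 0, -0.9], [0, 0, 0]],
    [0, [0, 0, 0], [0, 0, 0]],
  ],
)

```text
t: 61.68
tool_pos: [0.5181, -0.1142, 0.3095]
tcp_rot: [179.5, 0.2, 73.3]
ft_force: [-0.3, 0.7, -1.0]
gripper_width: 0.0469
```

```bash
python3 meas.py -.068 w32;python3 meas.py .068 w33; python3 -c "
from h import *
p,d=env.read_camera('top');cv2.imwrite('pics/t33.png',p[:,:,::-1])"
```

```text
tcp [-0.0649  0.0957  0.3095] [-0.1669  0.8174 -1.297 ]
tail out (top edge) [0.1181 0.1286 0.1304]
block x [-0.0812 -0.0529] ztop [0.0721 0.0738]
red 95 out [0.0024 0.0027 0.0073 0.0121 0.0122] x [-0.0824 -0.0538] z 0.07716696416691114
tcp [-0.0663  0.0958  0.306 ] [ 0.3019 -0.2095  0.1206]
tail out (top edge) [0.1189 0.1294 0.1308]
block x [0.0534 0.0826] ztop [0.0718 0.0737]
red 112 out [0.0011 0.0024 0.007  0.0117 0.0121] x [0.0533 0.0815] z 0.07734884145404179
```

View pics/w33.png

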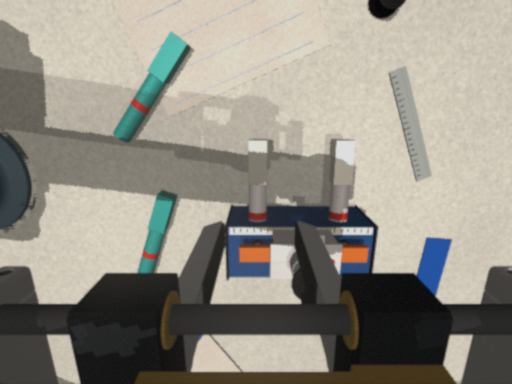

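View pics/t33.png

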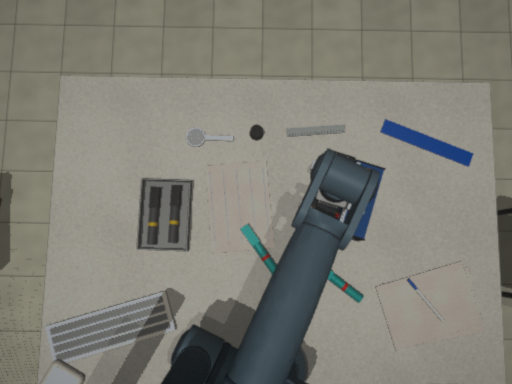

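```bash
python3 -c "
from h import *
to_tool([.5444,-.2532,.30],52.2)"
```

```text
tcp [ 0.5152 -0.1129  0.3022] rpy [-1.7976e+02  1.5000e-01  7.3320e+01] 
shift units [-2.099  1.137  0.037] |s|mm 143.3 turn units [-0.053  0.047  5.279]
```

jog_arm(
  moves=[
    [0, [-0.7, 0.38, 0], [-0.05, 0.04, 0]],
    [0, [-0.7, 0.38, 0], [0, 0, 0]],
    [0, [-0.7, 0.38, 0], [0, 0, 0]],
    [0, [0, 0, 0], [0, 0, 1]],
    [0, [0, 0, 0], [0, 0, 1]],
    [0, [0, 0, 0], [0, 0, 1]],
    [0, [0, 0, 0], [0, 0, 1]],
    [0, [0, 0, 0], [0, 0, 1]],
    [0, [0, 0, 0], [0, 0, 0.28]],
    [0, [0, 0, 0], [0, 0, 0]],
  ],
)

```text
t: 63.08
tool_pos: [0.5448, -0.2533, 0.3025]
tcp_rot: [-180.0, -0.0, 52.2]
ft_force: [0.1, 0.2, -0.1]
gripper_width: 0.0473
```

```bash
python3 - <<'E'
from h import *
np.set_printoptions(precision=4,suppress=True)
c=cal("wrist");p,d=env.read_camera("wrist");X=cloud(d,"wrist",c);z=X[...,2]
m=(np.hypot(X[...,0]-.544,X[...,1]+.2535)<.04)&(z>.225)&(z<.26);Q=X[m]
print(np.median(Q[:,2]),cv2.minAreaRect((Q[:,:2]*1000).astype(np.float32)))
to_tool([.5444,-.2528,.1815],52.15)
E
```

```text
0.24582233091774258 ((544.571044921875, -252.3018341064453), (47.84281539916992, 13.952705383300781), 52.056907653808594)
tcp [ 0.5449 -0.2534  0.3029] rpy [-180.     -0.03   52.23] 
shift units [ 0.002 -0.012  2.023] |s|mm 121.4 turn units [-0.001 -0.006  0.021]
```

jog_arm(
  moves=[
    [0, [0, -0.01, 0.7], [0, 0, 0.02]],
    [0, [0, 0, 0.6], [0, 0, 0]],
    [0, [0, 0, 0.4], [0, 0, 0]],
    [0, [0, 0, 0.32], [0, 0, 0]],
    [0, [0, 0, 0], [0, 0, 0]],
    [-1, [0, 0, 0], [0, 0, 0]],
    [-1, [0, 0, 0], [0, 0, 0]],
    [-1, [0, 0, 0], [0, 0, 0]],
    [-1, [0, 0, 0], [0, 0, 0]],
  ],
  squeeze=50,
)

```text
t: 64.25
tool_pos: [0.5438, -0.2525, 0.1833]
tcp_rot: [-179.9, -0.0, 52.1]
ft_force: [-5.1, 3.8, 5.3]
gripper_width: 0.014
```

jog_arm(
  moves=[
    [-1, [0, 0, -0.1], [0, 0, 0]],
    [-1, [0, 0, -0.1], [0, 0, 0]],
    [-1, [0, 0, 0], [0, 0, 0]],
    [-1, [0, 0, 0], [0, 0, 0]],
  ],
)

```text
t: 64.75
tool_pos: [0.5437, -0.2524, 0.193]
tcp_rot: [-179.9, -0.0, 52.1]
ft_force: [-1.0, 1.3, -16.5]
gripper_width: 0.0137
```

jog_arm(
  moves=[
    [-1, [0, 0, 0], [0, 0, 0.5]],
    [-1, [0, 0, 0], [0, 0, 0.9]],
    [-1, [0, 0, 0], [0, 0, 0.9]],
    [-1, [0, 0, 0], [0, 0, 0.9]],
    [-1, [0, 0, 0], [0, 0, 0.9]],
    [-1, [0, 0, 0], [0, 0, 0.9]],
    [-1, [0, 0, 0], [0, 0, 0.9]],
    [-1, [0, 0, 0], [0, 0, 0.9]],
    [-1, [0, 0, 0], [0, 0, 0.9]],
    [-1, [0, 0, 0], [0, 0, 0.9]],
  ],
)

```text
t: 66.0
tool_pos: [0.5442, -0.253, 0.194]
tcp_rot: [-180.0, 0.0, 17.5]
ft_force: [-1.7, 0.4, -15.8]
gripper_width: 0.0136
```

jog_arm(
  moves=[
    [-1, [0, 0, 0], [0, 0, 0.9]],
    [-1, [0, 0, 0], [0, 0, 0.9]],
    [-1, [0, 0, 0], [0, 0, 0.9]],
    [-1, [0, 0, 0], [0, 0, 0.9]],
    [-1, [0, 0, 0], [0, 0, 0.9]],
    [-1, [0, 0, 0], [0, 0, 0.9]],
    [-1, [0, 0, 0], [0, 0, 0.9]],
    [-1, [0, 0, 0], [0, 0, 0.9]],
    [-1, [0, 0, 0], [0, 0, 0.9]],
    [-1, [0, 0, 0], [0, 0, 0.45]],
  ],
)

```text
t: 67.25
tool_pos: [0.5443, -0.2537, 0.1942]
tcp_rot: [180.0, -0.0, -16.6]
ft_force: [-2.4, -0.7, -15.9]
gripper_width: 0.0134
```

jog_arm(
  moves=[
    [-1, [0, 0, 0], [0, 0, 0]],
    [-1, [0, 0, 0], [0, 0, 0]],
  ],
)

```text
t: 67.5
tool_pos: [0.5443, -0.2536, 0.1945]
tcp_rot: [179.9, -0.0, -16.5]
ft_force: [-3.0, -3.1, -15.4]
gripper_width: 0.0135
```

jog_arm(
  moves=[
    [-1, [0, 0, 0.12], [0, 0, 0.02]],
    [-1, [0, 0, 0.12], [0, 0, 0]],
    [-1, [0, 0, 0.12], [0, 0, 0]],
    [-1, [0, 0, 0.1], [0, 0, 0]],
    [-1, [0, 0, 0], [0, 0, 0]],
  ],
)

```text
t: 68.12
tool_pos: [0.5445, -0.2537, 0.1684]
tcp_rot: [179.9, -0.0, -16.6]
ft_force: [-6.4, -1.5, -8.4]
gripper_width: 0.0135
```

Nearly down (the pin is in the slot); let go, rise, and check.

jog_arm(
  moves=[
    [-1, [0, 0, 0.04], [0, 0, 0]],
    [0, [0, 0, 0], [0, 0, 0]],
    [0, [0, 0, 0], [0, 0, 0]],
    [0, [0, 0, 0], [0, 0, 0]],
    [0, [0, 0, -0.5], [0, 0, 0]],
    [0, [0, 0, -0.9], [0, 0, 0]],
    [0, [0, 0, -0.9], [0, 0, 0]],
    [0, [0, 0, -0.5], [0, 0, 0]],
    [0, [0, 0, 0], [0, 0, 0]],
  ],
)

```text
t: 69.25
tool_pos: [0.5462, -0.254, 0.3367]
tcp_rot: [179.9, -0.5, -16.6]
ft_force: [0.3, -0.1, -0.4]
gripper_width: 0.047
```

```bash
python3 - <<'E'
from h import *
np.set_printoptions(precision=4,suppress=True)
c=cal("wrist");p,d=env.read_camera("wrist");cv2.imwrite("pics/w40.png",p[:,:,::-1]);X=cloud(d,"wrist",c);z=X[...,2]
m=(np.hypot(X[...,0]-.544,X[...,1]+.2535)<.04)&(z>.212)&(z<.26)&(d>.2);Q=X[m]
print(np.median(Q[:,2]),cv2.minAreaRect((Q[:,:2]*1000).astype(np.float32)))
S=inb(X);hsv=cv2.cvtColor(p,cv2.COLOR_RGB2HSV)
for x0 in(-.068,.068):
    m=(d>.2)&(abs(S[...,0]-x0)<.02)&(S[...,1]>-.01)&(S[...,1]<.2)&(S[...,2]>.045)&(S[...,2]<.1)
    r=m&(hsv[...,1]>130)&((hsv[...,0]<10)|(hsv[...,0]>170))&(S[...,1]<.05)
    q=m&(abs(S[...,0]-x0)<.01)&(S[...,2]>.065);print(x0,"tail",np.percentile(S[q][:,1],[98,100]),"red",np.percentile(S[r][:,1],[0,50,100]) if r.sum() else 0)
p,d=env.read_camera("side");cv2.imwrite("pics/s40.png",p[:,:,::-1])
E
```

```text
0.2273796421242683 ((544.0191040039062, -253.1544647216797), (12.974915504455566, 48.702423095703125), 73.37833404541016)
-0.068 tail [0.1282 0.1307] red [0.0046 0.0082 0.012 ]
0.068 tail [0.1278 0.1308] red [0.0042 0.0075 0.0111]
```

View pics/w40.png

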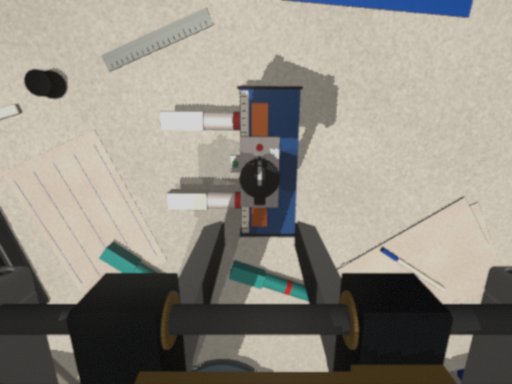

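View pics/s40.png

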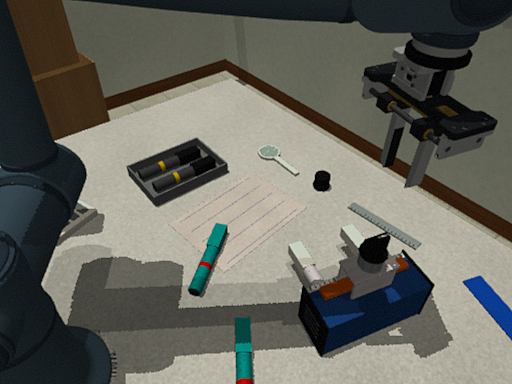

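```bash
python3 -c "
from workcell import env
print(env.sign_off())"
```

```text
the job is handed in; nothing more can be done
None
```

The changeover is finished and handed in at about 69 s of the 210 s allowed; no verdict came back.

**What I did**
- I lifted the knob, turned it to the green dot and let it settle in the open notch. It measured 18.4 mm of lift and 68.8° of turn.
- I laid both used tubes, from bores 0 and 1, in the grey tray. Only two were in the tester.
- I slid the two fresh tubes into bores 2 and 0, leaving bore 1 empty. I did not touch the two turquoise look-alikes.
- I turned the knob back to the red dot and it dropped fully down.

**Last checks**
- **Knob:** the top of its grip wing was back at its starting height (227.4 mm) and within about 0.1° of its starting angle.
- **Fresh tubes:** the tail ends measured 130–131 mm out of the mouths where 130 mm is right, so the band edges are about 1 mm from the mouth plane. In the last, steeper view the red band seemed to begin 4–5 mm out. I put that down to the orange bar and the knob housing hiding its front, because the tail ends had not moved.
- **Used tubes:** the tops were 35 mm above the table after placing, which means they lie flat on the tray floor. I confirmed they were still there only by eye in the final side picture.
- **Bystanders:** the magnifier, pot and rule look where they were in the pictures. I did not measure them again.

**What went wrong:** the first grip on the knob closed on air. The fingertips end about 35 mm short of the reported tool point, so I measured that in the images and allowed for it in every later grasp.

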